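# Charge the glue stand and fit its bayonet nozzles

### The job

Get the glue stand ready for work: slide its keeper bar open by the black tab, slide every glue cartridge from the cutting mat into a bay, fully home and upright with its flange under the slotted plate, and then slide the keeper bar fully shut in front of them. Only then fit a nozzle to each cartridge: set it in the collar's slots, push it down against the spring, turn it a quarter clockwise and let it click home. Leave any spare nozzle hanging in its holder, and do not disturb the hammer, the lunch box or the punch.

Things in the scene. Friction and masses are not known exactly. Their poses are not given: they have to be found in the camera images.
- cartridge_a: White plastic glue cartridge, about 220 g, standing upright: square flange 56 x 56 x 5 mm at the bottom, round barrel 40 mm across from 5 to 84 mm, grey bayonet collar 37 mm across from 84 mm to its rim at 112 mm. Origin: centre of the flange's underside, z up the barrel. The collar's two open entry slots lie on its +x and -x sides. May be absent (None): two or three are there.
- cartridge_b: As cartridge_a, identical. Best gripped high on the barrel, just under the collar, so that the hand stays clear of the rim.
- cartridge_c: As cartridge_a, identical.
- cartridge_a_valve (a joint): Sprung steel valve disc in the collar of cartridge_a: 0 at rest, 9 mm below the rim, grows as it is pressed (1.6 N preload, 800 N/m). A nozzle set in the slots rests on it, its origin 103 mm above the cartridge's origin; below 93 mm (10 N) the lugs pass under the collar's ledge and it can turn clockwise seen from above; its bar meets the rim at 90 mm (12 N).
- cartridge_b_valve (a joint): Sprung steel valve disc in the collar of cartridge_b: 0 at rest, 9 mm below the rim, grows as it is pressed (1.6 N preload, 800 N/m). After 90 to 100 degrees of turn (clockwise seen from above; the other way is blocked) a solid stop ends it; let go there, the spring lifts the nozzle 3.5 mm into a pocket under the rim: locked, origin 96.5 mm above the cartridge's, bar square across the slots.
- cartridge_c_valve (a joint): Sprung steel valve disc in the collar of cartridge_c: 0 at rest, 9 mm below the rim, grows as it is pressed (1.6 N preload, 800 N/m). Bore of the collar 23 mm, entry slots 9.2 mm wide, out to 16.5 mm from the axis. All three collars are alike.
- nozzle_1: Black nozzle, 40 g, hanging upright in the holder. Origin: centre of the plug's lower end, z up. Round plug 21 mm across, 0 to 22 mm, tapered over the lowest 5; lugs along +x and -x at 7 to 11 mm height, out to 15.5 mm, 6 mm wide; finger bar in line with them, 48 mm along x, 24 mm thick along y, 22 to 46 mm high (grip across the 24); white tip up to 78 mm. A half turn makes no difference.
- nozzle_2: As nozzle_1, identical.
- nozzle_3: As nozzle_1, identical.
- stand: Fixed aluminium stand with three bays side by side: 247 mm along its y, from 33 mm before (-x) to 46 mm behind its origin, 17 mm high, open to -x. Origin: underside, below the middle bay's point. Flanges slide along +x on a floor 4 mm high, in channels 59 mm wide and 8 mm high, under a slotted plate 12 to 17 mm high with slots 43 mm wide, mouths rounded.
- bay_right (a point): Bay on the stand's -y side: the point on the stand's floor (4 mm above its underside) where the centre of a cartridge's flange belongs. Axes as the stand's: +x is the way in. A stop ends the slide 1 mm past this point. Any quarter-turn of the square flange fits.
- bay_middle (a point): The same for the middle bay, 76 mm from the others.
- bay_left (a point): The same for the bay on the stand's +y side.
- keeper (a joint): Steel keeper bar along the front of the stand, 3.6 mm high, with three teeth up to 11.5 mm: 0 = open (teeth before the ribs between the bays, mouths free), 0.038 m = shut (a tooth before each bay, 7 mm in front of the flange). Starts shut or half shut; mouths are free below 4 mm. Slides along the stand's y, 1.5 N of friction, stays where left.
- keeper_tab (a point): Centre of the top of the keeper's black tab (12 mm along the stand's x, 22 mm along its y, 30 mm tall from the work surface), at the +y end of the bar, 38 mm in front of the bay points. It moves with the bar. Axes as the stand's.
- nozzle_rack: Fixed wooden nozzle holder, 165 x 200 x 30 mm, origin at the centre of its underside; three 35 mm holes at (-50, 0), (40, -55) and (40, 55) mm in its x, y. A nozzle hangs in a hole by its bar, which rests on the top face; its origin is then 8 mm above the work surface.
- cutting_mat: Fixed green cutting mat, 180 x 210 x 3 mm, on which the cartridges stand at the start. Origin at the centre of its underside.
- hammer: Bystander: a hammer, 260 mm long along its x, about 27 mm high, lying between the robot and the stand.
- lunchbox: Bystander: closed clear plastic box, 126 x 166 x 56 mm, behind and left of the stand.
- punch: Bystander: a steel hand punch, 135 mm long, 16 mm thick, lying behind and right of the stand.

How it is judged:
On the way, in this order (a step that is already met when the one before it is completed fails the run):
1. every cartridge present is home in a bay of the stand, the keeper still open and no nozzle fitted yet (((x of cartridge_a in the frame of bay_right between -0.008 and 0.005 m and y of cartridge_a in the frame of bay_right between -0.005 and 0.005 m and z of cartridge_a in the frame of bay_right between -0.003 and 0.0035 m and angle between cartridge_a's own z axis and vertical below 0.07 rad) or (x of cartridge_a in the frame of bay_middle between -0.008 and 0.005 m and y of cartridge_a in the frame of bay_middle between -0.005 and 0.005 m and z of cartridge_a in the frame of bay_middle between -0.003 and 0.0035 m and angle between cartridge_a's own z axis and vertical below 0.07 rad) or (x of cartridge_a in the frame of bay_left between -0.008 and 0.005 m and y of cartridge_a in the frame of bay_left between -0.005 and 0.005 m and z of cartridge_a in the frame of bay_left between -0.003 and 0.0035 m and angle between cartridge_a's own z axis and vertical below 0.07 rad)) and ((x of cartridge_b in the frame of bay_right between -0.008 and 0.005 m and y of cartridge_b in the frame of bay_right between -0.005 and 0.005 m and z of cartridge_b in the frame of bay_right between -0.003 and 0.0035 m and angle between cartridge_b's own z axis and vertical below 0.07 rad) or (x of cartridge_b in the frame of bay_middle between -0.008 and 0.005 m and y of cartridge_b in the frame of bay_middle between -0.005 and 0.005 m and z of cartridge_b in the frame of bay_middle between -0.003 and 0.0035 m and angle between cartridge_b's own z axis and vertical below 0.07 rad) or (x of cartridge_b in the frame of bay_left between -0.008 and 0.005 m and y of cartridge_b in the frame of bay_left between -0.005 and 0.005 m and z of cartridge_b in the frame of bay_left between -0.003 and 0.0035 m and angle between cartridge_b's own z axis and vertical below 0.07 rad)) and ((x of cartridge_c in the frame of bay_right between -0.008 and 0.005 m and y of cartridge_c in the frame of bay_right between -0.005 and 0.005 m and z of cartridge_c in the frame of bay_right between -0.003 and 0.0035 m and angle between cartridge_c's own z axis and vertical below 0.07 rad) or (x of cartridge_c in the frame of bay_middle between -0.008 and 0.005 m and y of cartridge_c in the frame of bay_middle between -0.005 and 0.005 m and z of cartridge_c in the frame of bay_middle between -0.003 and 0.0035 m and angle between cartridge_c's own z axis and vertical below 0.07 rad) or (x of cartridge_c in the frame of bay_left between -0.008 and 0.005 m and y of cartridge_c in the frame of bay_left between -0.005 and 0.005 m and z of cartridge_c in the frame of bay_left between -0.003 and 0.0035 m and angle between cartridge_c's own z axis and vertical below 0.07 rad)) and value of joint keeper below 0.02 m and height (world z) of each of nozzle_1, nozzle_2, nozzle_3 below 0.08 m), for 0.2 s.
2. the keeper bar is fully shut with every cartridge home, before any nozzle is fitted (((x of cartridge_a in the frame of bay_right between -0.008 and 0.005 m and y of cartridge_a in the frame of bay_right between -0.005 and 0.005 m and z of cartridge_a in the frame of bay_right between -0.003 and 0.0035 m and angle between cartridge_a's own z axis and vertical below 0.07 rad) or (x of cartridge_a in the frame of bay_middle between -0.008 and 0.005 m and y of cartridge_a in the frame of bay_middle between -0.005 and 0.005 m and z of cartridge_a in the frame of bay_middle between -0.003 and 0.0035 m and angle between cartridge_a's own z axis and vertical below 0.07 rad) or (x of cartridge_a in the frame of bay_left between -0.008 and 0.005 m and y of cartridge_a in the frame of bay_left between -0.005 and 0.005 m and z of cartridge_a in the frame of bay_left between -0.003 and 0.0035 m and angle between cartridge_a's own z axis and vertical below 0.07 rad)) and ((x of cartridge_b in the frame of bay_right between -0.008 and 0.005 m and y of cartridge_b in the frame of bay_right between -0.005 and 0.005 m and z of cartridge_b in the frame of bay_right between -0.003 and 0.0035 m and angle between cartridge_b's own z axis and vertical below 0.07 rad) or (x of cartridge_b in the frame of bay_middle between -0.008 and 0.005 m and y of cartridge_b in the frame of bay_middle between -0.005 and 0.005 m and z of cartridge_b in the frame of bay_middle between -0.003 and 0.0035 m and angle between cartridge_b's own z axis and vertical below 0.07 rad) or (x of cartridge_b in the frame of bay_left between -0.008 and 0.005 m and y of cartridge_b in the frame of bay_left between -0.005 and 0.005 m and z of cartridge_b in the frame of bay_left between -0.003 and 0.0035 m and angle between cartridge_b's own z axis and vertical below 0.07 rad)) and ((x of cartridge_c in the frame of bay_right between -0.008 and 0.005 m and y of cartridge_c in the frame of bay_right between -0.005 and 0.005 m and z of cartridge_c in the frame of bay_right between -0.003 and 0.0035 m and angle between cartridge_c's own z axis and vertical below 0.07 rad) or (x of cartridge_c in the frame of bay_middle between -0.008 and 0.005 m and y of cartridge_c in the frame of bay_middle between -0.005 and 0.005 m and z of cartridge_c in the frame of bay_middle between -0.003 and 0.0035 m and angle between cartridge_c's own z axis and vertical below 0.07 rad) or (x of cartridge_c in the frame of bay_left between -0.008 and 0.005 m and y of cartridge_c in the frame of bay_left between -0.005 and 0.005 m and z of cartridge_c in the frame of bay_left between -0.003 and 0.0035 m and angle between cartridge_c's own z axis and vertical below 0.07 rad)) and value of joint keeper above 0.033 m and height (world z) of each of nozzle_1, nozzle_2, nozzle_3 below 0.08 m), for 0.2 s.
At the end, for the whole second after the job is handed in: Each cartridge upright in a bay (8 mm along, 5 mm across, on its floor), keeper past 33 of 38 mm, a nozzle locked in each collar (3 mm off axis, origin 93.5 to 98.5 mm above the cartridge's, bar within 15 deg of square to the slots), spare nozzles hanging upright in the holder, all at rest (((x of cartridge_a in the frame of bay_right between -0.008 and 0.005 m and y of cartridge_a in the frame of bay_right between -0.005 and 0.005 m and z of cartridge_a in the frame of bay_right between -0.003 and 0.0035 m and angle between cartridge_a's own z axis and vertical below 0.07 rad) or (x of cartridge_a in the frame of bay_middle between -0.008 and 0.005 m and y of cartridge_a in the frame of bay_middle between -0.005 and 0.005 m and z of cartridge_a in the frame of bay_middle between -0.003 and 0.0035 m and angle between cartridge_a's own z axis and vertical below 0.07 rad) or (x of cartridge_a in the frame of bay_left between -0.008 and 0.005 m and y of cartridge_a in the frame of bay_left between -0.005 and 0.005 m and z of cartridge_a in the frame of bay_left between -0.003 and 0.0035 m and angle between cartridge_a's own z axis and vertical below 0.07 rad)) and ((x of cartridge_b in the frame of bay_right between -0.008 and 0.005 m and y of cartridge_b in the frame of bay_right between -0.005 and 0.005 m and z of cartridge_b in the frame of bay_right between -0.003 and 0.0035 m and angle between cartridge_b's own z axis and vertical below 0.07 rad) or (x of cartridge_b in the frame of bay_middle between -0.008 and 0.005 m and y of cartridge_b in the frame of bay_middle between -0.005 and 0.005 m and z of cartridge_b in the frame of bay_middle between -0.003 and 0.0035 m and angle between cartridge_b's own z axis and vertical below 0.07 rad) or (x of cartridge_b in the frame of bay_left between -0.008 and 0.005 m and y of cartridge_b in the frame of bay_left between -0.005 and 0.005 m and z of cartridge_b in the frame of bay_left between -0.003 and 0.0035 m and angle between cartridge_b's own z axis and vertical below 0.07 rad)) and ((x of cartridge_c in the frame of bay_right between -0.008 and 0.005 m and y of cartridge_c in the frame of bay_right between -0.005 and 0.005 m and z of cartridge_c in the frame of bay_right between -0.003 and 0.0035 m and angle between cartridge_c's own z axis and vertical below 0.07 rad) or (x of cartridge_c in the frame of bay_middle between -0.008 and 0.005 m and y of cartridge_c in the frame of bay_middle between -0.005 and 0.005 m and z of cartridge_c in the frame of bay_middle between -0.003 and 0.0035 m and angle between cartridge_c's own z axis and vertical below 0.07 rad) or (x of cartridge_c in the frame of bay_left between -0.008 and 0.005 m and y of cartridge_c in the frame of bay_left between -0.005 and 0.005 m and z of cartridge_c in the frame of bay_left between -0.003 and 0.0035 m and angle between cartridge_c's own z axis and vertical below 0.07 rad)) and ((x of nozzle_1 in the frame of cartridge_a between -0.003 and 0.003 m and y of nozzle_1 in the frame of cartridge_a between -0.003 and 0.003 m and z of nozzle_1 in the frame of cartridge_a between 0.0935 and 0.0985 m and angle between the x axis of nozzle_1 and the x axis of cartridge_a, either way round above 1.3 rad) or (x of nozzle_2 in the frame of cartridge_a between -0.003 and 0.003 m and y of nozzle_2 in the frame of cartridge_a between -0.003 and 0.003 m and z of nozzle_2 in the frame of cartridge_a between 0.0935 and 0.0985 m and angle between the x axis of nozzle_2 and the x axis of cartridge_a, either way round above 1.3 rad) or (x of nozzle_3 in the frame of cartridge_a between -0.003 and 0.003 m and y of nozzle_3 in the frame of cartridge_a between -0.003 and 0.003 m and z of nozzle_3 in the frame of cartridge_a between 0.0935 and 0.0985 m and angle between the x axis of nozzle_3 and the x axis of cartridge_a, either way round above 1.3 rad)) and ((x of nozzle_1 in the frame of cartridge_b between -0.003 and 0.003 m and y of nozzle_1 in the frame of cartridge_b between -0.003 and 0.003 m and z of nozzle_1 in the frame of cartridge_b between 0.0935 and 0.0985 m and angle between the x axis of nozzle_1 and the x axis of cartridge_b, either way round above 1.3 rad) or (x of nozzle_2 in the frame of cartridge_b between -0.003 and 0.003 m and y of nozzle_2 in the frame of cartridge_b between -0.003 and 0.003 m and z of nozzle_2 in the frame of cartridge_b between 0.0935 and 0.0985 m and angle between the x axis of nozzle_2 and the x axis of cartridge_b, either way round above 1.3 rad) or (x of nozzle_3 in the frame of cartridge_b between -0.003 and 0.003 m and y of nozzle_3 in the frame of cartridge_b between -0.003 and 0.003 m and z of nozzle_3 in the frame of cartridge_b between 0.0935 and 0.0985 m and angle between the x axis of nozzle_3 and the x axis of cartridge_b, either way round above 1.3 rad)) and ((x of nozzle_1 in the frame of cartridge_c between -0.003 and 0.003 m and y of nozzle_1 in the frame of cartridge_c between -0.003 and 0.003 m and z of nozzle_1 in the frame of cartridge_c between 0.0935 and 0.0985 m and angle between the x axis of nozzle_1 and the x axis of cartridge_c, either way round above 1.3 rad) or (x of nozzle_2 in the frame of cartridge_c between -0.003 and 0.003 m and y of nozzle_2 in the frame of cartridge_c between -0.003 and 0.003 m and z of nozzle_2 in the frame of cartridge_c between 0.0935 and 0.0985 m and angle between the x axis of nozzle_2 and the x axis of cartridge_c, either way round above 1.3 rad) or (x of nozzle_3 in the frame of cartridge_c between -0.003 and 0.003 m and y of nozzle_3 in the frame of cartridge_c between -0.003 and 0.003 m and z of nozzle_3 in the frame of cartridge_c between 0.0935 and 0.0985 m and angle between the x axis of nozzle_3 and the x axis of cartridge_c, either way round above 1.3 rad)) and value of joint keeper above 0.033 m and (height (world z) of nozzle_1 above 0.08 m or (horizontal distance between nozzle_1 and nozzle_rack below 0.085 m and height (world z) of nozzle_1 below 0.015 m and angle between nozzle_1's own z axis and vertical below 0.15 rad)) and (height (world z) of nozzle_2 above 0.08 m or (horizontal distance between nozzle_2 and nozzle_rack below 0.085 m and height (world z) of nozzle_2 below 0.015 m and angle between nozzle_2's own z axis and vertical below 0.15 rad)) and (height (world z) of nozzle_3 above 0.08 m or (horizontal distance between nozzle_3 and nozzle_rack below 0.085 m and height (world z) of nozzle_3 below 0.015 m and angle between nozzle_3's own z axis and vertical below 0.15 rad)) and linear speed of each of cartridge_a, cartridge_b, cartridge_c, nozzle_1, nozzle_2, nozzle_3 below 0.02 m/s); the robot touches nothing.
It fails at once if the hammer, lunch box or punch is moved more than 25 mm (distance of any of hammer, lunchbox, punch from where it was at the start of the episode above 0.025 m).
Of cartridge_a, cartridge_b, cartridge_c only 2 to 3 are there at a start; the rules pass over those that are not, and their reading is None.
At some moment in a run one of cartridge_a, cartridge_b, cartridge_c may be knocked a few centimetres aside while the robot is not near it.
Once in a run the grip may slacken for a moment while it holds something.
It also fails if it takes over 210 s, if anything falls off the work surface, if the arm or the gripper's body presses on something with over 40 N, if the wrist force passes 120 N, or if a joint passes its speed limit or range.

### The arm

A 7-joint arm with a two-finger parallel gripper is mounted at the origin on the work surface. World frame = base frame: x ahead of the robot, y to its left, z up, the work surface at z = 0. Lengths are in m, angles in rad, forces in N, time in s.
With the tool pointing down it reaches from about 0.425 to 0.875 m from the base axis. Payload 4.7 kg.
Tool frame: the origin (TCP) lies midway between the tips of the shut fingers; the grasp point (between the pads) lies 19 mm behind it; z points along the fingers, y is the line along which they close (so a half turn about z gives the same grasp; the last joint's range is limited). The gripper opens to 85 mm and grips with 20 to 120 N. Pads are 22 mm wide; open, the fingers measure 114 mm over their backs; the gripper's body (76 mm by 85 mm) begins 54 mm behind the grasp point. The pads swing forward as they close: fully open they stand 13 mm farther back than shut.
Start: joints at [-1.333, 0.321, -0.07, 1.45, 0.023, 1.371, -0.057], TCP at [0.144, 0.634, 0.231] pointing down, gripper open.
Joint ranges: [-2.86, 2.86], [-0.3, 2.09], [-1.38, 1.24], [0.06, 2.45], [-1.56, 4.7], [0.09, 2.05], [-2.69, 2.69]. Speed limits (rad/s): [2.57, 2.57, 3.14, 3.14, 3.14, 3.14, 3.14].

### API

Orientations are given as a rotation vector (axis times angle).
In Python, from station import arm, optics gives the robot as it stands.
- The arm moves only by the tool carry_out, never from a script. Its argument "steps" is a list of rows, each a list of 3 entries, a list of its own where there are three numbers: the turn, a rotation vector about the tool's x, y, z each as a share of 0.15 rad, from -1 to 1, then the shift along the tool's x, y, z each as a share of 0.025 m, from -1 to 1, then the opening, from -1 (shut) to 1 (fully open). A call has exactly 10 rows; each row shifts and turns the commanded pose from where the row before left it, along the tool's axes as they then stand; what a row does not reach is not made up. A row lasts 1/8 s, in which the tool goes at most 62.5 mm and 10.7 degrees, less where a joint would pass 70% of its speed; a pose out of reach is approached as far as the arm can. A call with a number of a shift or a turn outside -1 to 1 is refused whole. A call with a gripper value outside its range is refused whole. The fingers move at their own pace and stop on an object; the grip force is fixed at half the most. Time passes only in rows, so rows that do not move let the fingers close, or fill a call up. It gives the time, the measured TCP pose, the force, the opening and the grip force at its end, in the units of the state.
- arm.get_state(): the state, without advancing time (a new reading comes with each control period).
- optics.read_camera(name): name is "scene" or "top"; returns (picture, depth): 480x640x3 uint8, red, green, blue; 480x640 float32, m along the optical axis (not along the pixel's ray), 0 where there is no reading.
- optics.calibration(name): a dict with "fx", "fy", "cx", "cy" (pixels), "rvec" (rotation vector, rad) and "tvec" (3), from world to camera coordinates, as OpenCV has them. Camera axes: x right, y down, z forward; pixel columns grow to the right and rows downward; lengths in m; the calibration is good to about 2 mm. A picture is of the moment at which its call begins. calibration takes no time and is no camera call.
- arm.hand_in(): hands the job in; it is judged then, once.
The state is a dict: "time": time; "joint_positions": joint angles; "dq": joint speeds; "joint_efforts": joint torques, N m; "eef_pos": TCP position; "eef_rot": TCP orientation; "wrist_force": force on the tool from outside, world axes, zero at the start; "moment": the same for the moment, N m; "gripper_width": finger opening in m; "grasp_force": force on a finger pad.
Only numpy, scipy, OpenCV 4.12 (cv2) and the standard library are available. Lean on these libraries where they do the work, as an engineer would, in place of code of your own. Each camera call takes 0.05 s, during which the arm holds its last target. There are 200 camera calls.

## Working session

There is one attempt and no reset: what is moved stays moved. The work goes in short steps, Python scripts to look and compute and a tool call to move; the robot and the scene stay as the last step left them, time stands still between calls to the robot, and variables do not carry over. Pictures are saved under pics/ and viewed, at most 14 in all, crops included, and the job is handed in when it is done.

Besides the shell and the picture viewer there is one more tool, called after ">>>" by a JSON object that holds its "fn" and its "kwargs", one argument or row to a line. carry_out: Moves the arm, as the interface text tells. Shift numbers are shares of 0.025 m and turn numbers shares of 0.15 rad, none past 1 either way. Its arguments: {"type":"object","properties":{"steps":{"type":"array","items":{"type":"array"}}},"required":["steps"]}

```bash
mkdir -p pics; ls
python3 - <<'E'
from station import arm, optics
import cv2
print(arm.get_state())
for n in("scene","top"):
    p,d=optics.read_camera(n); cv2.imwrite(f"pics/{n}0.png",p[:,:,::-1]); print(n,optics.calibration(n),d.min(),d.max())
    import numpy as np; np.savez(f"{n}0.npz",p=p,d=d)
E
```

```text
pics
{'time': 0.0, 'joint_positions': array([-1.33289816,  0.32182608, -0.07005618,  1.45168903,  0.02257754,
        1.37075874, -0.05692939]), 'dq': array([-4.58357655e-04,  1.66439344e-03, -2.34114778e-03,  7.97290164e-05,
        2.78659508e-04,  4.66515414e-04, -1.22660389e-03]), 'joint_efforts': array([ 9.86223022e-04, -4.93566728e+01, -3.81582258e-01, -3.14345241e+01,
        1.29083081e-02,  1.10601832e-02,  2.53224727e-06]), 'eef_pos': array([0.14419678, 0.63325931, 0.2302142 ]), 'eef_rot': array([-3.50840692e-01, -3.12181091e+00,  2.96966359e-03]), 'wrist_force': array([ 0.27494871,  0.28844865, -0.08300224]), 'moment': array([ 0.01727037, -0.01823304,  0.03803606]), 'grasp_force': 0.0, 'gripper_width': 0.08544079506062795}
scene {'fx': 511.8290544256375, 'fy': 511.8290544256375, 'cx': 319.48674593218243, 'cy': 238.81515830007024, 'rvec': array([ 1.76123327,  1.6060639 , -0.7836333 ]), 'tvec': array([-0.04965439, -0.27811765,  1.51310716])} 0.0 3.1728587
top {'fx': 488.74859591109123, 'fy': 488.74859591109123, 'cx': 322.5082877201588, 'cy': 238.82927722376337, 'rvec': array([ 2.18873209, -2.13595323,  0.11010709]), 'tvec': array([-0.00592719,  0.58330913,  1.08455494])} 0.0 2.0216017
```

View pics/top0.png

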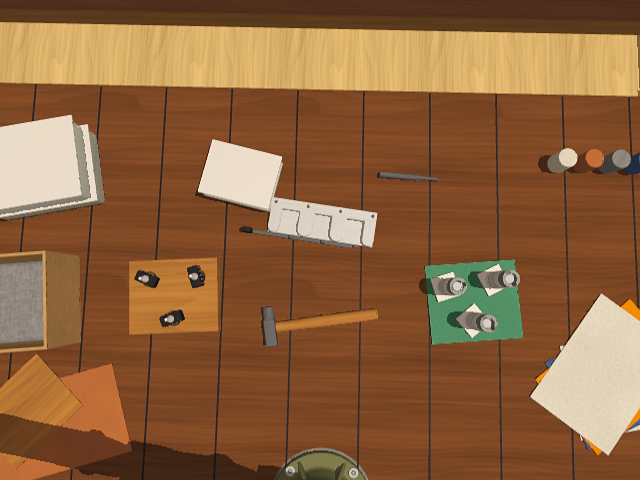

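View pics/scene0.png

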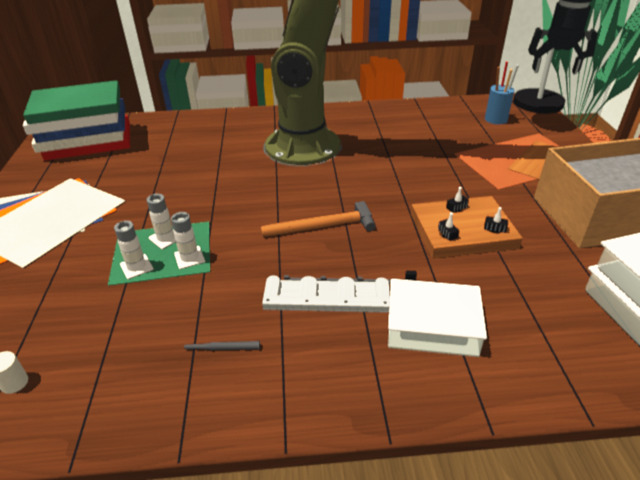

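The top view shows the stand at about (322,222) with the keeper tab at (246,230), three cartridges on the mat at (450,287), (497,280) and (480,322), the rack's three nozzles at (147,279), (196,276) and (172,318), and the hammer at (320,322). The lunch box sits at (240,175) and the punch at (407,176). The scene view agrees.

```bash
cat > h.py <<'E'
import numpy as np, cv2
from scipy.spatial.transform import Rotation as R
from station import arm, optics
def cal(n):
    c=optics.calibration(n); K=np.array([[c['fx'],0,c['cx']],[0,c['fy'],c['cy']],[0,0,1.]])
    return K,R.from_rotvec(c['rvec']).as_matrix(),np.array(c['tvec'])
def onplane(n,uv,z):
    K,Rm,t=cal(n); uv=np.atleast_2d(np.asarray(uv,float))
    d=(np.c_[uv,np.ones(len(uv))]@np.linalg.inv(K).T)@Rm; o=-Rm.T@t
    return o+d*((z-o[2])/d[:,2])[:,None]
def px(n,P):
    K,Rm,t=cal(n); q=(np.atleast_2d(P)@Rm.T+t)@K.T; return q[:,:2]/q[:,2:]
def cloud(n,d):
    K,Rm,t=cal(n); v,u=np.mgrid[:480,:640]
    c=np.dstack([(u-K[0,2])/K[0,0]*d,(v-K[1,2])/K[1,1]*d,d]); return (c-t)@Rm
def snap(n,tag=None):
    p,d=optics.read_camera(n)
    if tag: np.savez(f"{tag}.npz",p=p,d=d)
    return p,d
E
python3 - <<'E'
from h import *
f=np.load('top0.npz');p,d=f['p'],f['d']
def crop(x,y,w,h,s): return cv2.resize(p[y:y+h,x:x+w],None,fx=s,fy=s,interpolation=cv2.INTER_CUBIC)
o=np.zeros((590,800,3),np.uint8)
a=crop(235,190,150,64,4);o[:256,:600]=a
b=crop(420,255,107,92,3.6);o[258:258+b.shape[0],:b.shape[1]]=b
c=crop(125,255,98,82,4);o[258:258+c.shape[0],400:400+c.shape[1]]=c
cv2.imwrite('pics/c0.png',o[:,:,::-1])
W=cloud('top',d)
for n,uv in dict(table=(300,380),mat=(440,335),plate=(330,205),rack=(170,295),lunch=(240,170)).items(): print(n,W[uv[1],uv[0]])
E
```

```text
table [0.26281516 0.05164989 0.00398859]
mat [ 0.37107327 -0.26680288 -0.00044095]
plate [ 0.66817322 -0.00718835 -0.00285538]
rack [0.44734724 0.3497365  0.03131389]
lunch [0.73332248 0.19932304 0.05581155]
```

View pics/c0.png

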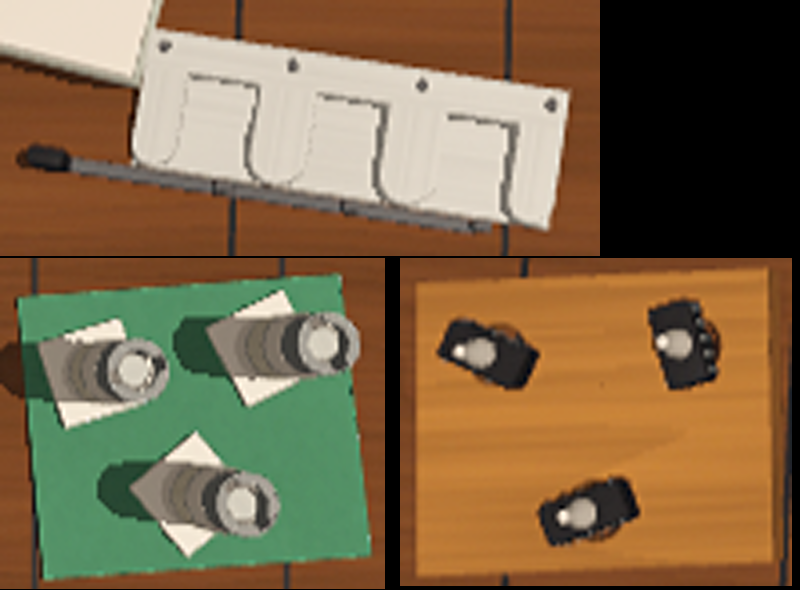

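The crop shows the stand yawed slightly, with its plate corners near (155,28), (570,90), (548,230) and (133,160) in the crop. The keeper tab is at its left end and the teeth lie almost before the ribs. The three collars have dark slot marks on the rims, and the three nozzle bars have different yaws.

Run:
```python
from h import *
f=np.load('top0.npz');p=f['p'];K,Rm,t=cal('top');print('cam',-Rm.T@t)
hsv=cv2.cvtColor(p,cv2.COLOR_RGB2HSV)
# stand
white=((hsv[...,1]<45)&(hsv[...,2]>150)).astype(np.uint8)
m=white.copy(); m[:, :262]=0; m[:190]=0;m[260:]=0;m[:,390:]=0
c=[np.array(x,float)/4+[235,190] for x in [(155,28),(570,90),(548,230),(133,160)]]
W=onplane('top',c,.017)[:,:2];print(W.round(4))
print([np.linalg.norm(W[i]-W[(i+1)%4]).round(4) for i in range(4)])
# edges: front, right, from mask transitions (subpixel by gray) 
g=cv2.GaussianBlur(hsv[...,2],(1,1),0).astype(float)
sat=hsv[...,1].astype(float)
cols=np.arange(275,372); fr=[];bk=[]
for u in cols:
    r=np.where(m[:,u])[0]; fr.append((u,r.max()+.5)); bk.append((u,r.min()-.5))
rows=np.arange(216,242); rt=[(np.where(m[v])[0].max()+.5,v) for v in rows]
for n,e in dict(front=fr,back=bk,right=rt).items():
    q=onplane('top',e,.017)[:,:2]; vx,vy,x0,y0=cv2.fitLine(q.astype(np.float32),cv2.DIST_HUBER,0,.001,.001).ravel()
    res=(q-[x0,y0])@[-vy,vx]
    print(n,np.degrees(np.arctan2(vy,vx)).round(2),(x0,y0),'res',np.abs(res).mean().round(5))
k=((hsv[...,2]<60)).astype(np.uint8)
for nm,(x0,y0,x1,y1) in dict(tab=(236,222,258,238),rack=(130,258,217,335)).items():
    z=np.zeros_like(k);z[y0:y1,x0:x1]=k[y0:y1,x0:x1]
    n,l,s,ce=cv2.connectedComponentsWithStats(z)
    for i in range(1,n):
        if s[i,4]<40: continue
        pts=np.argwhere(l==i)[:,::-1].astype(np.float32); print(nm,s[i],ce[i].round(1),cv2.minAreaRect(pts))
o=[cv2.resize(p[y-14:y+14,x-14:x+14],(266,266),interpolation=cv2.INTER_CUBIC) for x,y in[(457,286),(510,279),(487,324)]]
o2=[cv2.resize(p[y-18:y+18,x-18:x+18],(266,266),interpolation=cv2.INTER_CUBIC) for x,y in[(147,279),(196,276),(172,318)]]
cv2.imwrite('pics/c1.png',np.vstack([np.hstack(o),np.hstack(o2)])[:,:,::-1])
```

```text
cam [ 4.62603087e-01 -6.07952434e-04  1.14128967e+00]
[[ 0.6804  0.1248]
 [ 0.6495 -0.1179]
 [ 0.5675 -0.1063]
 [ 0.6024  0.1348]]
[np.float64(0.2447), np.float64(0.0829), np.float64(0.2436), np.float64(0.0786)]
front 82.93 (np.float32(0.5834254), np.float32(0.004340939)) res 0.00094
back 82.61 (np.float32(0.66543496), np.float32(0.009353492)) res 0.00059
right -7.76 (np.float32(0.6151732), np.float32(-0.112115875)) res 0.00058
tab [239 227  14   6  61] [246.1 229.5] ((245.5, 229.5), (5.0, 13.0), 90.0)
rack [187 266  18  22 197] [195.8 276.5] ((196.37734985351562, 275.8207702636719), (20.74144172668457, 15.109660148620605), 74.05460357666016)
rack [135 271  25  16 184] [147.9 278.6] ((146.9000244140625, 277.70001220703125), (22.807889938354492, 12.969194412231445), 26.56505012512207)
rack [160 310  25  17 185] [172.4 317.6] ((171.39724731445312, 317.72601318359375), (11.470032691955566, 23.64231300354004), 69.44395446777344)
```

View pics/c1.png

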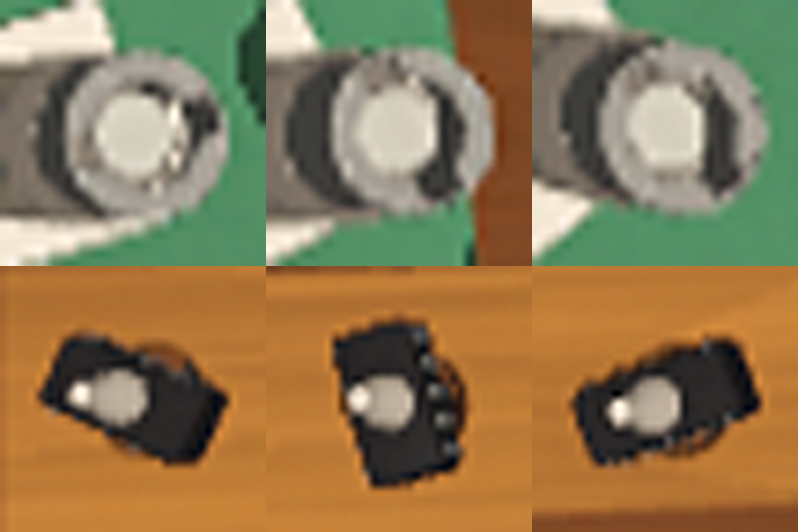

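The crops show the slots of the collars at about 17° above image-right (first), 66° below (second) and 50° below (third). The nozzle bars lie at about 25° below, 75° below and 21° above image-right.

Run:
```python
from h import *
f=np.load('top0.npz');p=f['p'];hsv=cv2.cvtColor(p,cv2.COLOR_RGB2HSV)
def w(uv,z): return onplane('top',uv,z)[:,:2]
def m2p(x,y): return ((x+.5)/3.6-.5+420,(y-258+.5)/3.6-.5+255)
C={1:[(65,428),(155,405),(120,320)],2:[(205,325),(282,292),(248,406)],3:[(130,490),(195,432),(190,556)]}
for k,c in C.items():
    q=w([m2p(*a) for a in c],.008); e1=q[1]-q[0];e2=q[2]-q[1 if k==1 else 0]
    print(k,'edges',[ (np.linalg.norm(e).round(4),np.degrees(np.arctan2(e[1],e[0])).round(1)) for e in(e1,e2)], 'c from diag', ((q[0]+q[2])/2 if k==1 else (q[1]+q[2])/2).round(4))
# collar rim circles via hand centres
for i,(cx,cy,x,y) in enumerate([(147,133,457,286),(412-266,132,510,279),(684-532,130,487,324)]):
    uv=((cx+.5)/9.5-.5+x-14,(cy+.5)/9.5-.5+y-14); print('rim',i+1,np.round(uv,1),w(uv,.115).round(4))
sl=[((205,112),(90,160),457,286),((440-266,185),(395-266,70),510,279),((720-532,180),(650-532,75),487,324)]
for a,b,x,y in sl:
    A,B=[((c[0]+.5)/9.5-.5+x-14,(c[1]+.5)/9.5-.5+y-14) for c in(a,b)]
    e=w(B,.115)[0]-w(A,.115)[0]; print('slot ang',np.degrees(np.arctan2(e[1],e[0])).round(1))
nz=[((80,129),(118,131),(40,129),(185,196),147,279),((92,132),(124,136),(69,74),(109,221),196,276),((88,144),(124,137),(43,129),(188,74),172,318)]
for t,g,a,b,x,y in nz:
    P=[((c[0]+.5)/7.39-.5+x-18,(c[1]+.5)/7.39-.5+y-18) for c in(t,g,a,b)]
    e=w(P[3],.054)[0]-w(P[2],.054)[0]
    print('noz tip',w(P[0],.086).round(4),'base',w(P[1],.058).round(4),'barang',np.degrees(np.arctan2(e[1],e[0])).round(1),np.linalg.norm(e).round(4))
print('tab',w((245.8,229.3),.03))
u=np.array([.9919,-.1271]);v=np.array([.1271,.9919])
T=w((245.8,229.3),.03)[0]; print('tab in stand uv',T@u-.6128,T@v-.089)
teeth=w([((a+.5)/4-.5+235,(b+.5)/4-.5+190) for a,b in[(217,187),(347,207),(480,226)]],.0115); print('teeth',(teeth@u-.6128).round(4),(teeth@v-.089).round(4))
# rack corners
```

```text
1 edges [(np.float64(0.0596), np.float64(-74.4)), (np.float64(0.0581), np.float64(22.4))] c from diag [ 0.4815 -0.2773]
2 edges [(np.float64(0.0544), np.float64(-65.7)), (np.float64(0.0577), np.float64(-152.2))] c from diag [ 0.5002 -0.3877]
3 edges [(np.float64(0.056), np.float64(-47.9)), (np.float64(0.0552), np.float64(-136.9))] c from diag [ 0.4072 -0.3405]
rim 1 [458.  285.6] [[ 0.483  -0.2776]]
rim 2 [510.9 278.4] [[ 0.5005 -0.388 ]]
rim 3 [488.6 323.2] [[ 0.4068 -0.3402]]
slot ang 113.8
slot ang 20.7
slot ang 33.9
noz tip [[0.4828 0.4007]] base [[0.483  0.3999]] barang -112.9 0.0488
noz tip [[0.4911 0.2917]] base [[0.4909 0.2898]] barang -161.7 0.0461
noz tip [[0.3968 0.3392]] base [[0.3974 0.3376]] barang -67.8 0.0458
tab [[0.6012001  0.18478909]]
tab in stand uv -0.039956315908541984 0.17070482777421356
teeth [-0.0393 -0.0394 -0.0387] [ 0.0721 -0.0045 -0.0824]
```

```bash
cat >> h.py <<'E'
def psi(Rt): return np.degrees(np.arctan2(Rt[1,1],Rt[0,1]))
def plan(segs,start=None):
    """segs: (xyz, psi deg of tool y | None, opening, rows)"""
    s=arm.get_state(); P=np.array(s['eef_pos']); Rt=R.from_rotvec(s['eef_rot']).as_matrix()
    if start is not None: P=np.array(start[0],float)
    print('t',round(s['time'],2),'P',P.round(4),'psi',psi(Rt).round(1),'tilt',np.degrees(np.arccos(-Rt[2,2])).round(2),'w',s['gripper_width'].__round__(4),'F',np.round(s['wrist_force'],1))
    out=[]
    for xyz,a,op,n in segs:
        xyz=np.array(xyz,float)
        if a is None: a=psi(Rt)
        c=psi(Rt); a=c+(a-c+180)%360-180
        y=np.array([np.cos(np.radians(a)),np.sin(np.radians(a)),0]); z=np.array([0,0,-1.]); Rg=np.column_stack([np.cross(y,z),y,z])
        rv=R.from_matrix(Rt.T@Rg).as_rotvec()/n; dp=(xyz-P)/n
        for i in range(n):
            q=Rt.T@dp/.025; r=rv/.15
            if max(abs(q).max(),abs(r).max())>1: print('!!',q,r); 
            out.append([[round(float(k),2)+0. for k in r],[round(float(k),2)+0. for k in q],op])
            Rt=Rt@R.from_rotvec(rv).as_matrix()
        P=xyz
    import json
    for i in range(0,len(out),10): print(json.dumps(out[i:i+10]).replace(' ',''),len(out[i:i+10]))
E
python3 - <<'E'
from h import *
plan([((.597,.1854,.20),82.7,.2,28),((.597,.1854,.08),None,.2,6)])
E
```

```text
t 0.1 P [0.1442 0.6333 0.2303] psi 77.2 tilt 0.1 w 0.0855 F [-0.2  0.3 -0.3]
[[[0.0,0.0,-0.02],[-0.77,-0.48,0.04],0.2],[[0.0,0.0,-0.02],[-0.77,-0.48,0.04],0.2],[[0.0,0.0,-0.02],[-0.77,-0.49,0.04],0.2],[[0.0,0.0,-0.02],[-0.77,-0.49,0.04],0.2],[[0.0,0.0,-0.02],[-0.77,-0.49,0.04],0.2],[[0.0,0.0,-0.02],[-0.76,-0.49,0.04],0.2],[[0.0,0.0,-0.02],[-0.76,-0.5,0.04],0.2],[[0.0,0.0,-0.02],[-0.76,-0.5,0.04],0.2],[[0.0,0.0,-0.02],[-0.76,-0.5,0.04],0.2],[[0.0,0.0,-0.02],[-0.76,-0.5,0.04],0.2]] 10
[[[0.0,0.0,-0.02],[-0.76,-0.51,0.04],0.2],[[0.0,0.0,-0.02],[-0.75,-0.51,0.04],0.2],[[0.0,0.0,-0.02],[-0.75,-0.51,0.04],0.2],[[0.0,0.0,-0.02],[-0.75,-0.51,0.04],0.2],[[0.0,0.0,-0.02],[-0.75,-0.52,0.04],0.2],[[0.0,0.0,-0.02],[-0.75,-0.52,0.04],0.2],[[0.0,0.0,-0.02],[-0.75,-0.52,0.04],0.2],[[0.0,0.0,-0.02],[-0.74,-0.52,0.04],0.2],[[0.0,0.0,-0.02],[-0.74,-0.53,0.04],0.2],[[0.0,0.0,-0.02],[-0.74,-0.53,0.04],0.2]] 10
[[[0.0,0.0,-0.02],[-0.74,-0.53,0.04],0.2],[[0.0,0.0,-0.02],[-0.74,-0.53,0.04],0.2],[[0.0,0.0,-0.02],[-0.73,-0.54,0.04],0.2],[[0.0,0.0,-0.02],[-0.73,-0.54,0.04],0.2],[[0.0,0.0,-0.02],[-0.73,-0.54,0.04],0.2],[[0.0,0.0,-0.02],[-0.73,-0.54,0.04],0.2],[[0.0,0.0,-0.02],[-0.73,-0.55,0.04],0.2],[[0.0,0.0,-0.02],[-0.72,-0.55,0.04],0.2],[[0.0,0.0,0.0],[0.0,0.0,0.8],0.2],[[0.0,0.0,0.0],[0.0,0.0,0.8],0.2]] 10
[[[0.0,0.0,0.0],[0.0,0.0,0.8],0.2],[[0.0,0.0,0.0],[0.0,0.0,0.8],0.2],[[0.0,0.0,0.0],[0.0,0.0,0.8],0.2],[[0.0,0.0,0.0],[0.0,0.0,0.8],0.2]] 4
```

>>> {"fn": "carry_out", "kwargs": {
  "steps": [
    [[0,0,-0.02],[-0.77,-0.48,0.04],0.2],
    [[0,0,-0.02],[-0.77,-0.48,0.04],0.2],
    [[0,0,-0.02],[-0.77,-0.49,0.04],0.2],
    [[0,0,-0.02],[-0.77,-0.49,0.04],0.2],
    [[0,0,-0.02],[-0.77,-0.49,0.04],0.2],
    [[0,0,-0.02],[-0.76,-0.49,0.04],0.2],
    [[0,0,-0.02],[-0.76,-0.5,0.04],0.2],
    [[0,0,-0.02],[-0.76,-0.5,0.04],0.2],
    [[0,0,-0.02],[-0.76,-0.5,0.04],0.2],
    [[0,0,-0.02],[-0.76,-0.5,0.04],0.2]
  ]
}}

```text
time: 1.35
eef_pos: [0.3072, 0.4716, 0.2215]
eef_rot: [0.306, 3.126, 0.001]
wrist_force: [-1.3, -0.3, 0.7]
gripper_width: 0.0512
grasp_force: 0.0
```

>>> {"fn": "carry_out", "kwargs": {
  "steps": [
    [[0,0,-0.02],[-0.76,-0.51,0.04],0.2],
    [[0,0,-0.02],[-0.75,-0.51,0.04],0.2],
    [[0,0,-0.02],[-0.75,-0.51,0.04],0.2],
    [[0,0,-0.02],[-0.75,-0.51,0.04],0.2],
    [[0,0,-0.02],[-0.75,-0.52,0.04],0.2],
    [[0,0,-0.02],[-0.75,-0.52,0.04],0.2],
    [[0,0,-0.02],[-0.75,-0.52,0.04],0.2],
    [[0,0,-0.02],[-0.74,-0.52,0.04],0.2],
    [[0,0,-0.02],[-0.74,-0.53,0.04],0.2],
    [[0,0,-0.02],[-0.74,-0.53,0.04],0.2]
  ]
}}

```text
time: 2.6
eef_pos: [0.4673, 0.3104, 0.2116]
eef_rot: [0.259, 3.131, 0.001]
wrist_force: [0.1, 0.0, 0.1]
gripper_width: 0.0511
grasp_force: 0.0
```

>>> {"fn": "carry_out", "kwargs": {
  "steps": [
    [[0,0,-0.02],[-0.74,-0.53,0.04],0.2],
    [[0,0,-0.02],[-0.74,-0.53,0.04],0.2],
    [[0,0,-0.02],[-0.73,-0.54,0.04],0.2],
    [[0,0,-0.02],[-0.73,-0.54,0.04],0.2],
    [[0,0,-0.02],[-0.73,-0.54,0.04],0.2],
    [[0,0,-0.02],[-0.73,-0.54,0.04],0.2],
    [[0,0,-0.02],[-0.73,-0.55,0.04],0.2],
    [[0,0,-0.02],[-0.72,-0.55,0.04],0.2],
    [[0,0,0],[0,0,0.8],0.2],
    [[0,0,0],[0,0,0.8],0.2]
  ]
}}

```text
time: 3.85
eef_pos: [0.5933, 0.1836, 0.1615]
eef_rot: [-0.22, -3.132, -0.001]
wrist_force: [0.4, 0.3, -0.9]
gripper_width: 0.0513
grasp_force: 0.0
```

>>> {"fn": "carry_out", "kwargs": {
  "steps": [
    [[0,0,0],[-0.07,0.05,0.8],0.2],
    [[0,0,0],[-0.07,0.05,0.8],0.2],
    [[0,0,0],[0,0,0.8],0.2],
    [[0,0,0],[0,0,0.8],0.2],
    [[0,0,0],[0,0,0.8],0.2],
    [[0,0,0],[0,0,0.8],0.2],
    [[0,0,0],[0,0,0.6],0.2],
    [[0,0,0],[0,0,0.3],0.2],
    [[0,0,0],[0,0,0],-1],
    [[0,0,0],[0,0,0],-1]
  ]
}}

```text
time: 5.1
eef_pos: [0.5988, 0.1859, 0.0217]
eef_rot: [0.219, 3.133, 0.001]
wrist_force: [-1.2, 0.4, -1.1]
gripper_width: 0.02
grasp_force: 58.7
```

```bash
python3 - <<'E'
s=open('h.py').read()
i=s.index("    import json")
s=s[:i]+'''    import itertools
    for k,g in itertools.groupby(out,key=str): print(len(list(g)),'x',k.replace(' ',''))
'''
open('h.py','w').write(s)
E
python3 - <<'E'
from h import *
plan([])
E
```

```text
t 5.1 P [0.5988 0.1859 0.0217] psi 82.0 tilt 0.07 w 0.02 F [-1.2  0.4 -1.1]
```

>>> {"fn": "carry_out", "kwargs": {
  "steps": [
    [[0,0,0],[0,-0.13,0],-1],
    [[0,0,0],[0,-0.13,0],-1],
    [[0,0,0],[0,-0.13,0],-1],
    [[0,0,0],[0,-0.13,0],-1],
    [[0,0,0],[0,-0.13,0],-1],
    [[0,0,0],[0,-0.13,0],-1],
    [[0,0,0],[0,-0.13,0],-1],
    [[0,0,0],[0,-0.13,0],-1],
    [[0,0,0],[0,-0.13,0],-1],
    [[0,0,0],[0,-0.13,0],-1]
  ]
}}

```text
time: 6.35
eef_pos: [0.5952, 0.1586, 0.0217]
eef_rot: [0.216, 3.13, 0.011]
wrist_force: [3.3, 12.6, -1.3]
gripper_width: 0.0192
grasp_force: 58.8
```

>>> {"fn": "carry_out", "kwargs": {
  "steps": [
    [[0,0,0],[0,-0.1,0],-1],
    [[0,0,0],[0,0,0],-1],
    [[0,0,0],[0,0,0],-1],
    [[0,0,0],[0,0,0],-1],
    [[0,0,0],[0,0,0],-1],
    [[0,0,0],[0,0,0],-1],
    [[0,0,0],[0,0,0],-1],
    [[0,0,0],[0,0,0],-1],
    [[0,0,0],[0,0,0],-1],
    [[0,0,0],[0,0,0],-1]
  ]
}}

```text
time: 7.6
eef_pos: [0.5951, 0.1586, 0.0217]
eef_rot: [0.213, 3.13, 0.015]
wrist_force: [5.3, 14.0, -1.0]
gripper_width: 0.0196
grasp_force: 58.9
```

Run:
```python
from h import *
p,d=snap('top','top1'); q,e=snap('scene','sc1')
a=cv2.resize(p[190:262,230:390],(800,360),interpolation=cv2.INTER_CUBIC)
b=cv2.resize(q[260:320,240:440],(800,240),interpolation=cv2.INTER_CUBIC)
cv2.imwrite('pics/c2.png',np.vstack([a,b])[:,:,::-1])
```

```text
(no output)
```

View pics/c2.png

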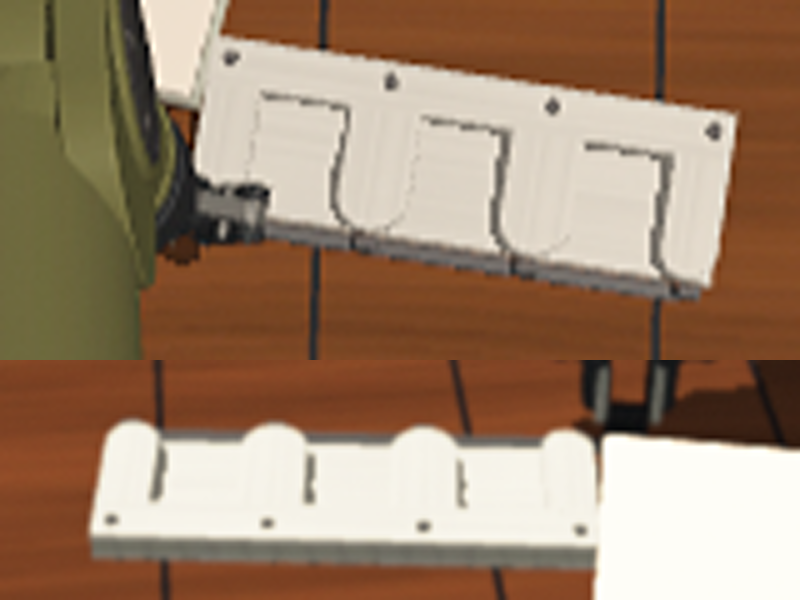

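The view shows the teeth at crop pixels (357,242), (513,263) and (678,290), now close to the ribs. I'll check this numerically.

Run:
```python
from h import *
def w(uv,z): return onplane('top',uv,z)[:,:2]
u=np.array([.9919,-.1271]);v=np.array([.1271,.9919])
t=w([((a+.5)/5-.5+230,(b+.5)/5-.5+190) for a,b in[(357,242),(513,263),(678,290)]],.0115); print((t@u-.6128).round(4),(t@v-.089).round(4))
# slot features: back-left/back-right corners of the slots on plate top z=.017 (floor edges at .004 for lower)
s=w([((a+.5)/5-.5+230,(b+.5)/5-.5+190) for a,b in[(262,94),(349,105),(425,119),(510,130),(587,145),(671,155)]],.017); print('slots',(s@u-.6128).round(4),(s@v-.089).round(4))
c=w([((a+.5)/5-.5+230,(b+.5)/5-.5+190) for a,b in[(222,38),(738,114),(712,290),(197,170)]],.017);print((c@u-.6128).round(4),(c@v-.089).round(4))
```

```text
[-0.0388 -0.0375 -0.0384] [ 0.0436 -0.0296 -0.1072]
slots [0.0225 0.0235 0.0223 0.0232 0.0216 0.0228] [ 0.0978  0.0569  0.0209 -0.019  -0.0554 -0.0946]
[ 0.0459  0.0466 -0.0366 -0.0173] [ 0.1206 -0.1227 -0.1223  0.122 ]
```

Run:
```python
from h import *
o=[]
for n in('top0','top1'):
    p=np.load(n+'.npz')['p']
    a=cv2.resize(p[224:256,268:385],(800,219),interpolation=cv2.INTER_CUBIC); o.append(np.clip(a.astype(float)*1.8,0,255).astype(np.uint8))
q=np.load('sc1.npz')['p'];b=cv2.resize(q[268:290,260:400],(800,126),interpolation=cv2.INTER_CUBIC);o.append(np.clip(b.astype(float)*1.0,0,255).astype(np.uint8))
cv2.imwrite('pics/c3.png',np.vstack(o)[:,:,::-1])
```

```text
(no output)
```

View pics/c3.png

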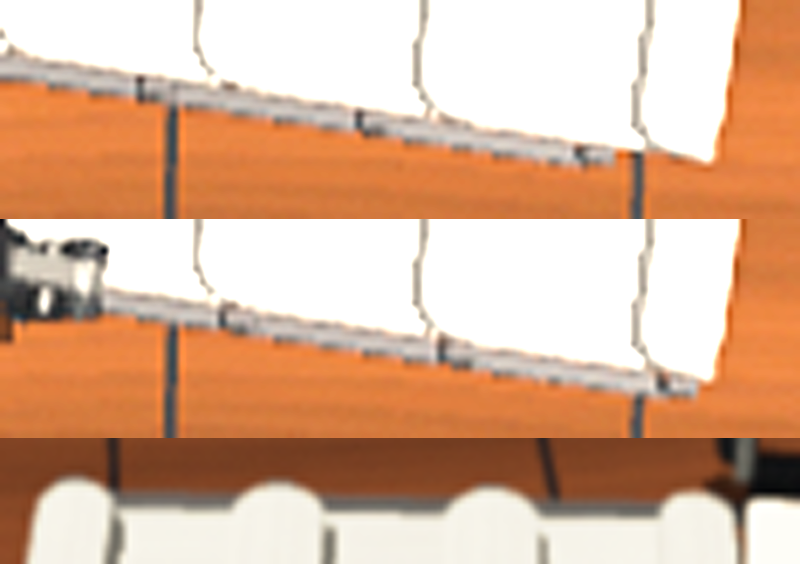

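The zoom shows the dark marks are tooth shadows on the +y side. The teeth lie about 6 mm to their right, in front of the ribs, so the keeper is at its open stop.

>>> {"fn": "carry_out", "kwargs": {
  "steps": [
    [[0,0,0],[0,0.2,0],-1],
    [[0,0,0],[0,0.05,0],0.1],
    [[0,0,0],[0,0,0],0.1],
    [[0,0,0],[0,0,0],0.1],
    [[0,0,0],[0,0,-0.8],0.1],
    [[0,0,0],[0,0,-1],0.1],
    [[0,0,0],[0,0,-1],0.4],
    [[0,0,0],[0,0,-1],0.4],
    [[0,0,0],[0,0,-1],0.4],
    [[0,0,0],[0,0,-1],0.4]
  ]
}}

```text
time: 8.95
eef_pos: [0.5945, 0.1567, 0.1683]
eef_rot: [0.22, 3.132, 0.001]
wrist_force: [0.5, -0.0, 0.0]
gripper_width: 0.0599
grasp_force: 0.0
```

```bash
cat >> h.py <<'E'
def carts(p,box=(415,235,545,350)):
    x0,y0,x1,y1=box; s=6
    g=cv2.cvtColor(p,cv2.COLOR_RGB2GRAY)[y0:y1,x0:x1]; g=cv2.resize(g,None,fx=s,fy=s,interpolation=cv2.INTER_CUBIC)
    c=cv2.HoughCircles(cv2.GaussianBlur(g,(0,0),3),cv2.HOUGH_GRADIENT,1,25*s,param1=80,param2=15,minRadius=int(7.5*s),maxRadius=int(9.6*s))
    r=[]
    for a,b,rad in (c[0] if c is not None else []):
        uv=((a+.5)/s-.5+x0,(b+.5)/s-.5+y0); r.append((np.round(uv,1),round(rad/s,1),onplane('top',uv,.115)[0,:2].round(4)))
    return r
E
python3 - <<'E'
from h import *
for r in carts(np.load('top0.npz')['p']): print(*r)
print()
p,d=snap('top','top2')
for r in carts(p): print(*r)
plan([((.52,-.15,.2),None,.4,15),((.482,-.2775,.2),18,.4,8)])
E
```

```text
[510.5 278.3] 8.2 [ 0.5007 -0.3871]
[487.7 323.3] 8.2 [ 0.4066 -0.3384]

[487.8 323.2] 8.2 [ 0.4069 -0.3388]
[510.8 278.7] 8.8 [ 0.5    -0.3878]
t 9.0 P [0.5966 0.1572 0.1722] psi 82.0 tilt 0.43 w 0.0597 F [1.1 0.1 3.3]
12 x [[0.0,0.0,0.0],[0.09,-0.84,-0.08],0.4]
3 x [[0.0,0.0,0.0],[0.09,-0.84,-0.07],0.4]
1 x [[0.0,0.0,0.93],[0.1,-0.66,0.0],0.4]
1 x [[0.0,0.0,0.93],[0.01,-0.67,0.0],0.4]
1 x [[0.0,0.0,0.93],[-0.09,-0.66,0.0],0.4]
1 x [[0.0,0.0,0.93],[-0.18,-0.64,0.0],0.4]
1 x [[0.0,0.0,0.93],[-0.26,-0.61,0.0],0.4]
1 x [[0.0,0.0,0.93],[-0.35,-0.57,0.0],0.4]
1 x [[0.0,0.0,0.93],[-0.42,-0.51,0.0],0.4]
1 x [[0.0,0.0,0.93],[-0.49,-0.45,0.0],0.4]
```

>>> {"fn": "carry_out", "kwargs": {
  "steps": [
    [[0,0,0],[0.09,-0.84,-0.08],0.4],
    [[0,0,0],[0.09,-0.84,-0.08],0.4],
    [[0,0,0],[0.09,-0.84,-0.08],0.4],
    [[0,0,0],[0.09,-0.84,-0.08],0.4],
    [[0,0,0],[0.09,-0.84,-0.08],0.4],
    [[0,0,0],[0.09,-0.84,-0.08],0.4],
    [[0,0,0],[0.09,-0.84,-0.08],0.4],
    [[0,0,0],[0.09,-0.84,-0.08],0.4],
    [[0,0,0],[0.09,-0.84,-0.08],0.4],
    [[0,0,0],[0.09,-0.84,-0.08],0.4]
  ]
}}

```text
time: 10.25
eef_pos: [0.5424, -0.0491, 0.186]
eef_rot: [0.219, 3.134, 0.0]
wrist_force: [0.2, 0.3, 0.2]
gripper_width: 0.06
grasp_force: 0.0
```

>>> {"fn": "carry_out", "kwargs": {
  "steps": [
    [[0,0,0],[0.09,-0.84,-0.08],0.4],
    [[0,0,0],[0.09,-0.84,-0.08],0.4],
    [[0,0,0.93],[0.1,-0.66,0],0.4],
    [[0,0,0.93],[0.01,-0.67,0],0.4],
    [[0,0,0.93],[-0.09,-0.66,0],0.4],
    [[0,0,0.93],[-0.18,-0.64,0],0.4],
    [[0,0,0.93],[-0.26,-0.61,0],0.4],
    [[0,0,0.93],[-0.35,-0.57,0],0.4],
    [[0,0,0.93],[-0.42,-0.51,0],0.4],
    [[0,0,0.93],[-0.49,-0.45,0],0.4]
  ]
}}

```text
time: 11.5
eef_pos: [0.494, -0.2175, 0.1899]
eef_rot: [1.851, 2.538, 0.0]
wrist_force: [-0.1, -1.2, -0.6]
gripper_width: 0.0595
grasp_force: 0.0
```

Run:
```python
from h import *
p,d=snap('scene','sc2'); print(px('scene',[[.4815,-.2775,.115],[.5003,-.388,.115],[.407,-.3403,.115]]).round(1))
cv2.imwrite('pics/c4.png',cv2.resize(p[100:320,80:340],(800,600))[:,:,::-1][:600,:800])
plan([((.4815,-.2775,.20),18,.4,5),((.4815,-.2775,.055),18,.4,8)])
```

```text
[[179.5 216. ]
 [122.9 225. ]
 [154.6 197.4]]
t 11.55 P [ 0.493  -0.2202  0.19  ] psi 17.4 tilt 0.1 w 0.0601 F [-1.5 -1.4  0.7]
1 x [[0.0,0.0,-0.01],[-0.41,-0.22,-0.08],0.4]
4 x [[0.0,0.0,-0.01],[-0.41,-0.23,-0.08],0.4]
8 x [[0.0,0.0,0.0],[0.0,0.0,0.73],0.4]
```

View pics/c4.png

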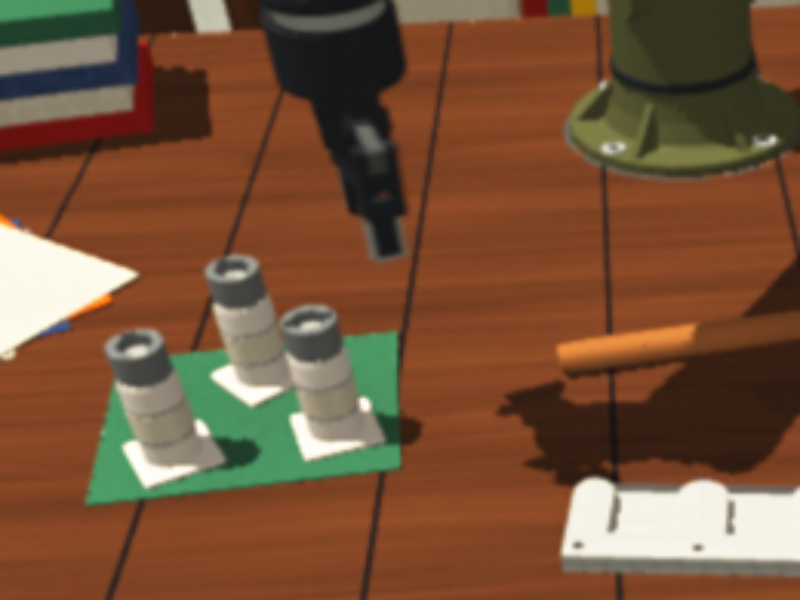

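The three cartridges stand where they were measured, and the gripper is above and beside the nearest one. The scene rims sit about 1.5 px right of prediction, uniformly.

>>> {"fn": "carry_out", "kwargs": {
  "steps": [
    [[0,0,0],[-0.68,-0.38,0],0.4],
    [[0,0,0],[-0.68,-0.38,0],0.4],
    [[0,0,0],[-0.68,-0.38,0],0.4],
    [[0,0,0],[0,0,0.77],0.4],
    [[0,0,0],[0,0,0.77],0.4],
    [[0,0,0],[0,0,0.77],0.4],
    [[0,0,0],[0,0,0.77],0.4],
    [[0,0,0],[0,0,0.77],0.4],
    [[0,0,0],[0,0,0.77],0.4],
    [[0,0,0],[0,0,0.77],0.4]
  ]
}}

```text
time: 12.8
eef_pos: [0.4832, -0.2736, 0.0538]
eef_rot: [1.845, 2.542, 0.0]
wrist_force: [0.3, -0.2, -0.4]
gripper_width: 0.0596
grasp_force: 0.0
```

Run:
```python
from h import *
p,d=snap('scene','sc3'); plan([])
q=p[150:310,90:250]
cv2.imwrite('pics/c5.png',cv2.resize(q,(600,600))[:,:,::-1])
```

```text
t 12.85 P [ 0.4816 -0.2727  0.0513] psi 18.1 tilt 0.24 w 0.06 F [-1.3  0.4 -1.8]
```

View pics/c5.png

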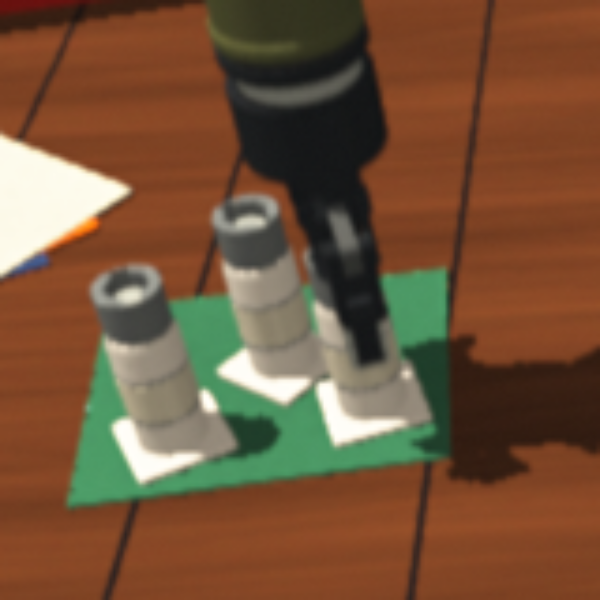

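The front finger stands in front of the right-hand cartridge, about centred at (372,350), with the neighbours clear. I'll shift a little towards -y, raise slightly and grip.

>>> {"fn": "carry_out", "kwargs": {
  "steps": [
    [[0,0,0],[-0.12,-0.04,-0.15],0.4],
    [[0,0,0],[0,0,0],-1],
    [[0,0,0],[0,0,0],-1],
    [[0,0,0],[0,0,0],-1],
    [[0,0,0],[0,0,0],-1],
    [[0,0,0],[0,0,0],-1],
    [[0,0,0],[0,0,-0.5],-1],
    [[0,0,0],[0,0,-1],-1],
    [[0,0,0],[0,0,-1],-1],
    [[0,0,0],[0,0,0],-1]
  ]
}}

```text
time: 14.1
eef_pos: [0.4846, -0.2773, 0.1233]
eef_rot: [1.843, 2.539, 0.003]
wrist_force: [0.1, 0.0, -1.4]
gripper_width: 0.0385
grasp_force: 60.8
```

```bash
python3 - <<'E'
from h import *
u=np.array([.9919,-.1271]);v=np.array([.1271,.9919])
def bay(k,du,z,dv=0): q=(.6125+du)*u+(.0895+.076*k+dv)*v; return (*q,z)
print(bay(1,0,0),bay(0,0,0),bay(-1,0,0))
plan([(bay(1,-.10,.13),None,-1,18),(bay(1,-.10,.13),-7.3,-1,5)])
E
cat >> h.py <<'E'
u=np.array([.9919,-.1271]);v=np.array([.1271,.9919])
def bay(k,du,z,dv=0): q=(.6125+du)*u+(.0895+.076*k+dv)*v; return (*q,z)
def inuv(P): return np.round([P[0]*u[0]+P[1]*u[1]-.6125,P[0]*v[0]+P[1]*v[1]-.0895],4)
E
```

```text
(np.float64(0.6285738), np.float64(0.08631069999999999), 0) (np.float64(0.6189142), np.float64(0.0109263), 0) (np.float64(0.6092546), np.float64(-0.06445809999999999), 0)
t 14.1 P [ 0.4846 -0.2773  0.1233] psi 18.1 tilt 0.25 w 0.0385 F [ 0.1  0.  -1.4]
7 x [[0.0,0.0,0.0],[0.76,0.35,-0.02],-1]
11 x [[0.0,0.0,0.0],[0.76,0.35,-0.01],-1]
5 x [[0.0,0.0,0.59],[0.0,0.0,0.0],-1]
```

>>> {"fn": "carry_out", "kwargs": {
  "steps": [
    [[0,0,0],[0.76,0.35,-0.02],-1],
    [[0,0,0],[0.76,0.35,-0.02],-1],
    [[0,0,0],[0.76,0.35,-0.02],-1],
    [[0,0,0],[0.76,0.35,-0.02],-1],
    [[0,0,0],[0.76,0.35,-0.02],-1],
    [[0,0,0],[0.76,0.35,-0.02],-1],
    [[0,0,0],[0.76,0.35,-0.01],-1],
    [[0,0,0],[0.76,0.35,-0.01],-1],
    [[0,0,0],[0.76,0.35,-0.01],-1],
    [[0,0,0],[0.76,0.35,-0.01],-1]
  ]
}}

```text
time: 15.35
eef_pos: [0.5066, -0.068, 0.124]
eef_rot: [-1.844, -2.541, 0.002]
wrist_force: [0.4, -0.3, -2.6]
gripper_width: 0.0385
grasp_force: 60.7
```

>>> {"fn": "carry_out", "kwargs": {
  "steps": [
    [[0,0,0],[0.76,0.35,-0.01],-1],
    [[0,0,0],[0.76,0.35,-0.01],-1],
    [[0,0,0],[0.76,0.35,-0.01],-1],
    [[0,0,0],[0.76,0.35,-0.01],-1],
    [[0,0,0],[0.76,0.35,-0.01],-1],
    [[0,0,0],[0.76,0.35,-0.01],-1],
    [[0,0,0],[0.76,0.35,-0.01],-1],
    [[0,0,0],[0.76,0.35,-0.01],-1],
    [[0,0,0.59],[0,0,0],-1],
    [[0,0,0.59],[0,0,0],-1]
  ]
}}

```text
time: 16.6
eef_pos: [0.527, 0.0982, 0.1272]
eef_rot: [-2.065, -2.367, 0.0]
wrist_force: [-0.3, -0.5, -2.3]
gripper_width: 0.0382
grasp_force: 60.7
```

>>> {"fn": "carry_out", "kwargs": {
  "steps": [
    [[0,0,0.59],[0,0,0],-1],
    [[0,0,0.59],[0,0,0],-1],
    [[0,0,0.59],[0,0,0],-1],
    [[0,0,0],[0,0,0.6],-1],
    [[0,0,0],[0,0,0.6],-1],
    [[0,0,0],[0,0,0.6],-1],
    [[0,0,0],[0,0,0.4],-1],
    [[0,0,0],[0,0,0],-1],
    [[0,0,0],[0,0,0],-1],
    [[0,0,0],[0,0,0],-1]
  ]
}}

```text
time: 17.85
eef_pos: [0.5276, 0.0972, 0.073]
eef_rot: [2.358, 2.075, 0.002]
wrist_force: [-0.3, -0.7, -2.5]
gripper_width: 0.0382
grasp_force: 60.7
```

Run:
```python
from h import *
p,d=snap('top','top4'); q,e=snap('scene','sc4')
s=arm.get_state(); P=s['eef_pos']; print(inuv(P),'predicted px flange',px('top',[[P[0],P[1],.03]]),px('scene',[[P[0],P[1],.03]]))
a=cv2.resize(p[180:280,230:390],(640,400),interpolation=cv2.INTER_CUBIC);b=cv2.resize(q[220:320,250:450],(400,200),interpolation=cv2.INTER_CUBIC)
b=cv2.copyMakeBorder(b,0,0,0,240,0)
cv2.imwrite('pics/c6.png',np.vstack([a,b])[:,:,::-1])
plan([(bay(1,-.10,.0575),-7.3,-1,2)])
```

```text
[-0.1018  0.074 ] predicted px flange [[282.82887734 262.38788794]] [[362.09749775 249.5273741 ]]
t 17.95 P [0.5274 0.0973 0.0728] psi -7.3 tilt 0.06 w 0.0387 F [-0.3  0.1 -2. ]
2 x [[0.0,0.0,0.0],[0.04,0.04,0.31],-1]
```

View pics/c6.png

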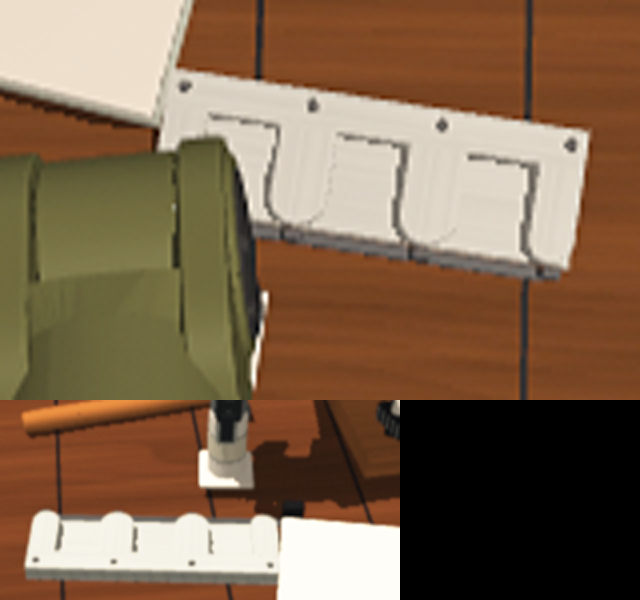

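The cartridge is held upright in front of the left bay, with its flange square to the stand (scene crop flange around (226,475)). The arm hides it from the top camera, so I'll measure flange against plate screws in the scene view.

Run:
```python
from h import *
for n,guess in (('top',[(185,85),(313,105),(442,124),(571,145)]),('scene',[(35,560),(113,562),(192,564),(271,565)])):
    p=np.load({'top':'top4','scene':'sc4'}[n]+'.npz')['p']; g=cv2.cvtColor(p,cv2.COLOR_RGB2GRAY).astype(float)
    W=[]
    for a,b in guess:
        c=np.array([a/4+230,b/4+180] if n=='top' else [250+a/2,220+(b-400)/2])
        x,y=np.round(c).astype(int); r=3; w=g[y-r:y+r+1,x-r:x+r+1]; k=np.clip(np.median(w)-20-w,0,None)
        yy,xx=np.mgrid[y-r:y+r+1,x-r:x+r+1]; W.append(onplane(n,((k*xx).sum()/k.sum(),(k*yy).sum()/k.sum()),.017)[0])
    W=np.array(W); e=W[3]-W[0]; print(n,[inuv(w).tolist() for w in W],'mean',inuv(W.mean(0)),'yaw',np.degrees(np.arctan2(e[1],e[0])).round(2))
p=np.load('sc4.npz')['p'];hsv=cv2.cvtColor(p,cv2.COLOR_RGB2HSV)
m=((hsv[...,1]<60)&(hsv[...,2]>140)).astype(np.uint8); z=np.zeros_like(m); z[240:268,340:385]=m[240:268,340:385]
for r in range(242,268):
    c=np.where(z[r])[0]
    if len(c): print(r,c.min(),c.max(),end='; ')
s=arm.get_state();P=s['eef_pos'];print('\npred flange corners top z=.026',[px('scene',[P[0]+a*.028*u[0]+b*.028*v[0],P[1]+a*.028*u[1]+b*.028*v[1],.026]).round(1).tolist() for a,b in((1,1),(1,-1),(-1,1),(-1,-1))])
```

```text
top [[0.0376, 0.1146], [0.0375, 0.039], [0.0375, -0.0372], [0.0371, -0.1132]] mean [0.0374 0.0008] yaw -97.42
scene [[0.0384, -0.1129], [0.0394, -0.0366], [0.0403, 0.0394], [0.0389, 0.1151]] mean [0.0393 0.0013] yaw 82.56
242 355 360; 243 355 366; 244 355 366; 245 350 365; 246 350 366; 247 350 374; 248 350 374; 249 350 374; 250 350 374; 251 349 374; 252 350 374; 253 350 374; 254 350 374; 255 350 374; 256 350 375; 257 350 375; 258 350 375; 259 350 375; 260 350 375; 261 350 375; 262 350 375; 263 353 370; 
pred flange corners top z=.026 [[[375.7, 259.8]], [[348.9, 259.4]], [[374.7, 242.8]], [[348.9, 242.4]]]
```

```bash
cat >> h.py <<'E'
YAW=-7.43
u=np.array([np.cos(np.radians(YAW)),np.sin(np.radians(YAW))]);v=np.array([-u[1],u[0]]); O=np.array([.61903,.01192])
def bay(k,du,z,dv=0): return (*(O+du*u+(.076*k+dv)*v),z)
def inuv(P): q=np.array(P[:2])-O; return np.round([q@u,q@v],4)
E
python3 - <<'E'
from h import *
plan([(bay(1,-.10,.0578),YAW,-1,3),(bay(1,-.06,.0578),YAW,-1,4),(bay(1,0,.0578),YAW,-1,8)])
E
```

```text
t 17.95 P [0.5274 0.0973 0.0728] psi -7.3 tilt 0.06 w 0.0387 F [-0.3  0.1 -2. ]
3 x [[0.0,0.0,0.0],[0.04,0.03,0.2],-1]
4 x [[0.0,0.0,0.0],[0.0,0.4,0.0],-1]
8 x [[0.0,0.0,0.0],[0.0,0.3,0.0],-1]
```

>>> {"fn": "carry_out", "kwargs": {
  "steps": [
    [[0,0,0],[0.04,0.03,0.2],-1],
    [[0,0,0],[0.04,0.03,0.2],-1],
    [[0,0,0],[0.04,0.03,0.2],-1],
    [[0,0,0],[0,0.4,0],-1],
    [[0,0,0],[0,0.4,0],-1],
    [[0,0,0],[0,0.4,0],-1],
    [[0,0,0],[0,0.3,0],-1],
    [[0,0,0],[0,0,0],-1],
    [[0,0,0],[0,0,0],-1],
    [[0,0,0],[0,0,0],-1]
  ]
}}

```text
time: 19.2
eef_pos: [0.5613, 0.0963, 0.0577]
eef_rot: [-2.35, -2.069, 0.013]
wrist_force: [-18.7, 2.2, 20.8]
gripper_width: 0.0382
grasp_force: 63.5
```

Run:
```python
from h import *
print(inuv(arm.get_state()['eef_pos']))
plan([(bay(1,0,.0578),YAW,-1,8)])
```

```text
[-0.0681  0.0762]
t 19.2 P [0.5613 0.0963 0.0577] psi -7.3 tilt 0.76 w 0.0382 F [-18.7   2.2  20.8]
8 x [[-0.01,0.0,0.0],[0.0,0.34,0.0],-1]
```

>>> {"fn": "carry_out", "kwargs": {
  "steps": [
    [[0,0,0],[0,-0.4,0],-1],
    [[0,0,0],[0,-0.4,0],-1],
    [[0,0,0],[0,-0.4,0],-1],
    [[0,0,0],[0,0,0],-1],
    [[0,0,0],[0,0,0],-1],
    [[0,0,0],[0,0,0],-1],
    [[0,0,0],[0,0,0],-1],
    [[0,0,0],[0,0,0],-1],
    [[0,0,0],[0,0,0],-1],
    [[0,0,0],[0,0,0],-1]
  ]
}}

```text
time: 20.45
eef_pos: [0.5364, 0.0989, 0.0574]
eef_rot: [-2.358, -2.075, 0.002]
wrist_force: [-4.1, -0.7, 5.4]
gripper_width: 0.0383
grasp_force: 61.5
```

Run:
```python
from h import *
s=arm.get_state();P=s['eef_pos'];print(s['time'],P.round(4),inuv(P),np.round(s['wrist_force'],1),psi(R.from_rotvec(s['eef_rot']).as_matrix()))
q,e=snap('scene','sc5'); W=cloud('scene',e)
hsv=cv2.cvtColor(q,cv2.COLOR_RGB2HSV); m=(hsv[...,1]<60)&(hsv[...,2]>140)
for du,dv in((.0235,0),(.0235,.015),(.0235,-.015),(0,.0245),(0,-.0245)):
    c=P[:2]+du*u+dv*v; x,y=px('scene',[*c,.012])[0].round().astype(int)
    w=W[y-1:y+2,x-3:x+4]; k=m[y-1:y+2,x-3:x+4]&(e[y-1:y+2,x-3:x+4]>0); print((x,y),k.sum(),np.median(w[k][:,2]).round(4) if k.any() else None)
for (c,h) in ((bay(0,.035,.017),.017),((.50,.02,0),0),((.45,.05,0),0)):
    x,y=px('scene',c)[0].round().astype(int); w=W[y-2:y+3,x-8:x+9,2]; print('ref',h,np.median(w).round(4),w.std().round(4))
z=np.zeros(m.shape,bool); z[235:270,335:390]=m[235:270,335:390]
for r in range(244,270):
    c=np.where(z[r])[0]
    if len(c): print(r,c.min(),c.max(),end='; ')
for zz in(.004,.009):print('\nfront edge px',zz,px('scene',[*(P[:2]+.028*u+.028*v),zz]).round(1),px('scene',[*(P[:2]+.028*u-.028*v),zz]).round(1))
```

```text
20.45 [0.5364 0.0989 0.0574] [-0.0931  0.0756] [-4.1 -0.7  5.4] -7.305677980738341
(np.int64(363), np.int64(266)) 21 0.0076
(np.int64(371), np.int64(266)) 20 0.0055
(np.int64(356), np.int64(266)) 21 0.0056
(np.int64(375), np.int64(259)) 10 0.0071
(np.int64(352), np.int64(258)) 16 0.0055
ref 0.017 0.0172 0.0012
ref 0 0.0 0.0795
ref 0 -0.0001 0.0795
244 356 372; 245 356 371; 246 356 357; 247 357 357; 248 356 358; 249 356 358; 250 356 359; 251 356 361; 252 351 367; 253 351 367; 254 351 367; 255 351 375; 256 350 375; 257 351 375; 258 350 375; 259 351 375; 260 351 375; 261 351 375; 262 351 375; 263 351 375; 264 351 375; 265 351 376; 266 350 376; 267 350 376; 268 351 376; 269 351 376; 
front edge px 0.004 [[376.7 270.5]] [[350. 270.]]

front edge px 0.009 [[376.8 268.7]] [[350.1 268.3]]
```

>>> {"fn": "carry_out", "kwargs": {
  "steps": [
    [[0,0,0],[0.03,0,-0.3],-1],
    [[0,0,0],[0.03,0,0],-1],
    [[0,0,0],[0,0,0],-1],
    [[0,0,0],[0,0,0],-1],
    [[0,0,0],[0,0,0],-1],
    [[0,0,0],[0,0,0],-1],
    [[0,0,0],[0,0,0],-1],
    [[0,0,0],[0,0,0],-1],
    [[0,0,0],[0,0,0],-1],
    [[0,0,0],[0,0,0],-1]
  ]
}}

```text
time: 21.75
eef_pos: [0.5372, 0.1004, 0.0648]
eef_rot: [-2.358, -2.075, -0.0]
wrist_force: [0.4, -0.0, -2.7]
gripper_width: 0.0383
grasp_force: 61.0
```

```bash
cat >> h.py <<'E'
def flange(tag=None,h=.012):
    """median depth height of the held cartridge's flange top around the TCP, and its column extent"""
    s=arm.get_state();P=s['eef_pos'];print(round(s['time'],2),P.round(4),'uv',inuv(P),'F',np.round(s['wrist_force'],1),'psi',psi(R.from_rotvec(s['eef_rot']).as_matrix()).round(2))
    q,e=snap('scene',tag); W=cloud('scene',e); hsv=cv2.cvtColor(q,cv2.COLOR_RGB2HSV); m=(hsv[...,1]<60)&(hsv[...,2]>140)&(e>0); o=[]
    for du,dv in((.0235,0),(.0235,.015),(.0235,-.015),(0,.0245),(0,-.0245)):
        x,y=px('scene',[*(P[:2]+du*u+dv*v),h])[0].round().astype(int); k=m[y-1:y+2,x-3:x+4]; o+=list(W[y-1:y+2,x-3:x+4][k][:,2])
    print('flange top z',np.median(o).round(4),len(o),'ref plate',np.median([W[b,a,2] for a,b in [px('scene',bay(k,.032,.017))[0].round().astype(int) for k in(-1,-.5,0)]]).round(4))
    ex=[]
    for r in range(-4,1):
        a,b=px('scene',[*(P[:2]+.025*u),h])[0].round().astype(int); row=m[b+r]; l=rr=a
        while row[l-1]: l-=1
        while row[rr+1]: rr+=1
        ex.append((l+rr)/2)
    w=onplane('scene',(np.median(ex),b-2),h)[0]; print('flange centre v at z=h:',inuv(w)[1])
E
python3 - <<'E'
from h import *
flange()
E
```

```text
21.75 [0.5372 0.1004 0.0648] uv [-0.0925  0.0772] F [ 0.4 -0.  -2.7] psi -7.3
flange top z 0.0128 89 ref plate 0.0175
flange centre v at z=h: 0.0779
```

>>> {"fn": "carry_out", "kwargs": {
  "steps": [
    [[0,0,0],[-0.04,0,0.08],-1],
    [[0,0,0],[0,0,0],-1],
    [[0,0,0],[0,0.4,0],-1],
    [[0,0,0],[0,0.4,0],-1],
    [[0,0,0],[0,0.3,0],-1],
    [[0,0,0],[0,0.3,0],-1],
    [[0,0,0],[0,0.3,0],-1],
    [[0,0,0],[0,0,0],-1],
    [[0,0,0],[0,0,0],-1],
    [[0,0,0],[0,0,0],-1]
  ]
}}

```text
time: 23.05
eef_pos: [0.5789, 0.0941, 0.0628]
eef_rot: [-2.358, -2.075, 0.0]
wrist_force: [-0.4, -0.1, -2.7]
gripper_width: 0.0386
grasp_force: 61.0
```

Run:
```python
from h import *
flange()
```

```text
23.05 [0.5789 0.0941 0.0628] uv [-0.0504  0.0763] F [-0.4 -0.1 -2.7] psi -7.29
flange top z 0.0109 88 ref plate 0.0169
flange centre v at z=h: 0.0607
```

>>> {"fn": "carry_out", "kwargs": {
  "steps": [
    [[0,0,0],[0,0.25,0],-1],
    [[0,0,0],[0,0.25,0],-1],
    [[0,0,0],[0,0.25,0],-1],
    [[0,0,0],[0,0.25,0],-1],
    [[0,0,0],[0,0.25,0],-1],
    [[0,0,0],[0,0.25,0],-1],
    [[0,0,0],[0,0.25,0],-1],
    [[0,0,0],[0,0.2,0],-1],
    [[0,0,0],[0,0,0],-1],
    [[0,0,0],[0,0,0],-1]
  ]
}}

```text
time: 24.35
eef_pos: [0.6275, 0.0878, 0.0628]
eef_rot: [-2.358, -2.075, -0.0]
wrist_force: [0.5, -0.9, -2.3]
gripper_width: 0.0385
grasp_force: 61.0
```

>>> {"fn": "carry_out", "kwargs": {
  "steps": [
    [[0,0,0],[0,0.08,0],-1],
    [[0,0,0],[0,0,0],-1],
    [[0,0,0],[0,0,0.06],-1],
    [[0,0,0],[0,0,0],-1],
    [[0,0,0],[0,0,0],-1],
    [[0,0,0],[0,0,0],-1],
    [[0,0,0],[0,0,0],-1],
    [[0,0,0],[0,0,0],-1],
    [[0,0,0],[0,0,0],-1],
    [[0,0,0],[0,0,0],-1]
  ]
}}

```text
time: 25.6
eef_pos: [0.6297, 0.0875, 0.0614]
eef_rot: [2.358, 2.075, 0.0]
wrist_force: [-0.1, -0.5, -1.9]
gripper_width: 0.038
grasp_force: 61.0
```

>>> {"fn": "carry_out", "kwargs": {
  "steps": [
    [[0,0,0],[0,0,0],0.2],
    [[0,0,0],[0,0,0],0.4],
    [[0,0,0],[0,0,0],0.4],
    [[0,0,0],[0,0,-0.8],0.4],
    [[0,0,0],[0,0,-1],0.4],
    [[0,0,0],[0,0,-1],0.4],
    [[0,0,0],[0,0,-1],0.4],
    [[0,0,0],[0,0,-1],0.4],
    [[0,0,0],[0,0,0],0.4],
    [[0,0,0],[0,0,0],0.4]
  ]
}}

```text
time: 26.85
eef_pos: [0.6293, 0.0875, 0.1813]
eef_rot: [-2.358, -2.075, -0.0]
wrist_force: [-0.3, -0.8, -0.1]
gripper_width: 0.0599
grasp_force: 0.0
```

Run:
```python
from h import *
p,d=snap('scene','sc6'); 
print(px('scene',[*bay(1,0,.116)]).round(1)); 
plan([((.54,-.12,.2),None,.4,10),((.50,-.36,.2),26,.4,10)])
cv2.imwrite('pics/c7.png',np.vstack([cv2.resize(p[225:315,250:450],(800,360),interpolation=cv2.INTER_CUBIC),cv2.resize(p[185:285,100:300],(480,240),interpolation=cv2.INTER_CUBIC)[:, :].copy().__class__ and cv2.copyMakeBorder(cv2.resize(p[185:285,100:300],(480,240),interpolation=cv2.INTER_CUBIC),0,0,0,320,0)])[:,:,::-1])
```

```text
[[366.4 249.7]]
t 26.9 P [0.629  0.0875 0.1807] psi -7.3 tilt 0.07 w 0.06 F [-0.7 -0.7 -0.1]
10 x [[0.0,0.0,0.0],[-0.87,-0.25,-0.08],0.4]
1 x [[0.0,0.0,-0.39],[-0.97,-0.04,0.0],0.4]
1 x [[0.0,0.0,-0.39],[-0.97,-0.09,0.0],0.4]
1 x [[0.0,0.0,-0.39],[-0.96,-0.15,0.0],0.4]
1 x [[0.0,0.0,-0.39],[-0.95,-0.2,0.0],0.4]
1 x [[0.0,0.0,-0.39],[-0.94,-0.26,0.0],0.4]
1 x [[0.0,0.0,-0.39],[-0.92,-0.31,0.0],0.4]
1 x [[0.0,0.0,-0.39],[-0.9,-0.37,0.0],0.4]
1 x [[0.0,0.0,-0.39],[-0.88,-0.42,0.0],0.4]
1 x [[0.0,0.0,-0.39],[-0.85,-0.47,0.0],0.4]
1 x [[0.0,0.0,-0.39],[-0.82,-0.52,0.0],0.4]
```

View pics/c7.png

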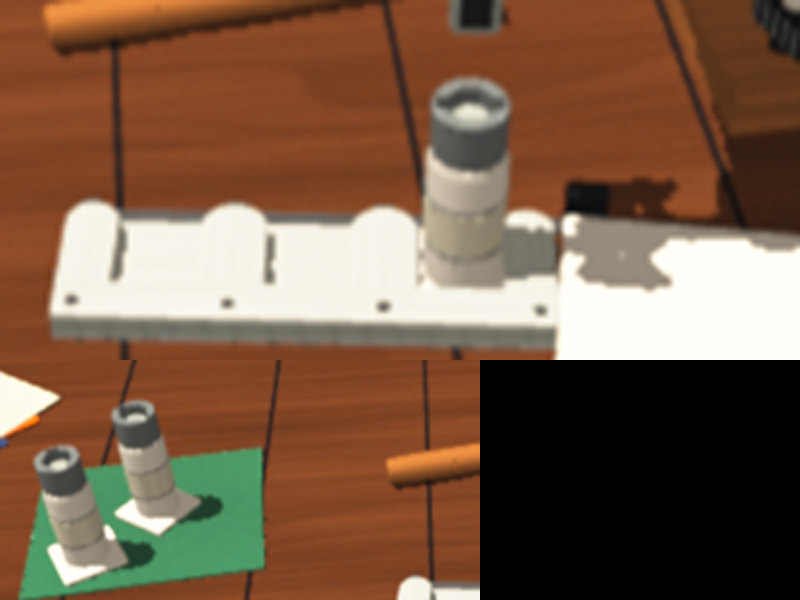

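The first cartridge stands upright at the end of the left bay, and the other two are still on the mat.

>>> {"fn": "carry_out", "kwargs": {
  "steps": [
    [[0,0,0],[-0.87,-0.25,-0.08],0.4],
    [[0,0,0],[-0.87,-0.25,-0.08],0.4],
    [[0,0,0],[-0.87,-0.25,-0.08],0.4],
    [[0,0,0],[-0.87,-0.25,-0.08],0.4],
    [[0,0,0],[-0.87,-0.25,-0.08],0.4],
    [[0,0,0],[-0.87,-0.25,-0.08],0.4],
    [[0,0,0],[-0.87,-0.25,-0.08],0.4],
    [[0,0,0],[-0.87,-0.25,-0.08],0.4],
    [[0,0,0],[-0.87,-0.25,-0.08],0.4],
    [[0,0,0],[-0.87,-0.25,-0.08],0.4]
  ]
}}

```text
time: 28.15
eef_pos: [0.5393, -0.1216, 0.2015]
eef_rot: [2.358, 2.075, 0.0]
wrist_force: [0.1, 0.5, -0.9]
gripper_width: 0.0596
grasp_force: 0.0
```

>>> {"fn": "carry_out", "kwargs": {
  "steps": [
    [[0,0,-0.39],[-0.97,-0.04,0],0.4],
    [[0,0,-0.39],[-0.97,-0.09,0],0.4],
    [[0,0,-0.39],[-0.96,-0.15,0],0.4],
    [[0,0,-0.39],[-0.95,-0.2,0],0.4],
    [[0,0,-0.39],[-0.94,-0.26,0],0.4],
    [[0,0,-0.39],[-0.92,-0.31,0],0.4],
    [[0,0,-0.39],[-0.9,-0.37,0],0.4],
    [[0,0,-0.39],[-0.88,-0.42,0],0.4],
    [[0,0,-0.39],[-0.85,-0.47,0],0.4],
    [[0,0,-0.39],[-0.82,-0.52,0],0.4]
  ]
}}

```text
time: 29.4
eef_pos: [0.4996, -0.3614, 0.2013]
eef_rot: [-1.657, -2.669, 0.0]
wrist_force: [-0.0, -0.3, -0.4]
gripper_width: 0.0597
grasp_force: 0.0
```

```bash
cat >> h.py <<'E'
def rimpx(p,n,P,r=None):
    """white valve disc centroid near the predicted pixel of a rim at P (valve at z-9mm)"""
    c=px(n,[P[0],P[1],P[2]-.009])[0].round().astype(int); h=cv2.cvtColor(p,cv2.COLOR_RGB2HSV); m=((h[...,1]<50)&(h[...,2]>170)).astype(np.uint8)
    k,l,s,ce=cv2.connectedComponentsWithStats(m[c[1]-14:c[1]+15,c[0]-14:c[0]+15])
    return [( (ce[i]+c-14).round(1).tolist(), int(s[i,4]), onplane(n,ce[i]+c-14,P[2]-.009)[0,:2].round(4).tolist()) for i in range(1,k) if s[i,4]>8]
E
python3 - <<'E'
from h import *
q,_=snap('scene','sc7'); p0=np.load('scene0.npz')['p']
for c in ((.5003,-.388,.115),(.407,-.3403,.115)): print(rimpx(p0,'scene',c),'\n now',rimpx(q,'scene',c))
plan([((.5003,-.3865,.2),26,.4,3),((.5003,-.3865,.055),26,.4,8)])
E
```

```text
[([124.1, 228.6], 25, [0.5005, -0.3879]), ([120.2, 241.5], 11, [0.5423, -0.3867])] 
 now [([124.1, 228.6], 25, [0.5005, -0.3879]), ([120.2, 241.5], 11, [0.5423, -0.3867])]
[([156.3, 200.4], 14, [0.4056, -0.3388]), ([153.5, 214.0], 23, [0.4558, -0.3365])] 
 now [([156.2, 208.5], 13, [0.4365, -0.3339])]
t 29.45 P [ 0.4978 -0.3655  0.2015] psi 26.2 tilt 0.2 w 0.0597 F [-1.5 -1.6  0.8]
3 x [[0.0,0.01,0.01],[-0.27,-0.09,0.02],0.4]
8 x [[0.0,0.0,0.0],[0.0,0.0,0.72],0.4]
```

>>> {"fn": "carry_out", "kwargs": {
  "steps": [
    [[0,0,0],[-0.29,-0.11,0],0.4],
    [[0,0,0],[-0.29,-0.11,0],0.4],
    [[0,0,0],[-0.29,-0.11,0],0.4],
    [[0,0,0],[0,0,0.9],0.4],
    [[0,0,0],[0,0,0.9],0.4],
    [[0,0,0],[0,0,0.9],0.4],
    [[0,0,0],[0,0,0.9],0.4],
    [[0,0,0],[0,0,0.9],0.4],
    [[0,0,0],[0,0,0.9],0.4],
    [[0,0,0],[0,0,0.45],0.4]
  ]
}}

```text
time: 30.7
eef_pos: [0.5023, -0.3825, 0.0537]
eef_rot: [-1.658, -2.666, -0.0]
wrist_force: [-0.1, 0.3, 0.6]
gripper_width: 0.0598
grasp_force: 0.0
```

>>> {"fn": "carry_out", "kwargs": {
  "steps": [
    [[0,0,0],[0,0,0],0.4],
    [[0,0,0],[0,0,0],0.4],
    [[0,0,0],[0,0,0],-1],
    [[0,0,0],[0,0,0],-1],
    [[0,0,0],[0,0,0],-1],
    [[0,0,0],[0,0,0],-1],
    [[0,0,0],[0,0,0],-1],
    [[0,0,0],[0,0,0],-1],
    [[0,0,0],[0,0,0],-1],
    [[0,0,0],[0,0,0],-1]
  ]
}}

```text
time: 31.95
eef_pos: [0.5026, -0.3841, 0.0562]
eef_rot: [1.66, 2.666, -0.0]
wrist_force: [-3.0, 0.8, 6.6]
gripper_width: 0.0389
grasp_force: 59.9
```

>>> {"fn": "carry_out", "kwargs": {
  "steps": [
    [[0,0,0],[0,0,-0.5],-1],
    [[0,0,0],[0,0,-0.8],-1],
    [[0,0,0],[0,0,-0.8],-1],
    [[0,0,0],[0,0,-0.8],-1],
    [[0,0,0],[0,0,0],-1],
    [[0,0,0],[0,0,0],-1],
    [[0,0,0],[0,0,0],-1],
    [[0,0,0],[0,0,0],-1],
    [[0,0,0],[0,0,0],-1],
    [[0,0,0],[0,0,0],-1]
  ]
}}

```text
time: 33.2
eef_pos: [0.5024, -0.3832, 0.1274]
eef_rot: [-1.66, -2.667, 0.0]
wrist_force: [0.5, 0.3, -1.7]
gripper_width: 0.0388
grasp_force: 60.3
```

Run:
```python
from h import *
plan([(bay(0,-.10,.13),None,-1,18),(bay(0,-.10,.13),YAW,-1,5)])
q,_=snap('scene','sc8'); print(rimpx(q,'scene',(.407,-.3403,.115)))
```

```text
t 33.2 P [ 0.5024 -0.3832  0.1274] psi 26.2 tilt 0.02 w 0.0388 F [ 0.5  0.3 -1.7]
18 x [[0.0,0.0,0.0],[0.8,0.44,-0.01],-1]
5 x [[0.0,0.0,0.78],[0.0,0.0,0.0],-1]
[([156.1, 208.9], 19, [0.438, -0.334])]
```

>>> {"fn": "carry_out", "kwargs": {
  "steps": [
    [[0,0,0],[0,0,-1],-1],
    [[0,0,0],[0,0,-1],-1],
    [[0,0,0],[0.8,0.44,-0.01],-1],
    [[0,0,0],[0.8,0.44,-0.01],-1],
    [[0,0,0],[0.8,0.44,-0.01],-1],
    [[0,0,0],[0.8,0.44,-0.01],-1],
    [[0,0,0],[0.8,0.44,-0.01],-1],
    [[0,0,0],[0.8,0.44,-0.01],-1],
    [[0,0,0],[0.8,0.44,-0.01],-1],
    [[0,0,0],[0.8,0.44,-0.01],-1]
  ]
}}

```text
time: 34.5
eef_pos: [0.5107, -0.2002, 0.1797]
eef_rot: [1.66, 2.667, 0.001]
wrist_force: [0.4, 0.4, -0.9]
gripper_width: 0.0386
grasp_force: 60.5
```

>>> {"fn": "carry_out", "kwargs": {
  "steps": [
    [[0,0,0],[0.8,0.44,-0.01],-1],
    [[0,0,0],[0.8,0.44,-0.01],-1],
    [[0,0,0],[0.8,0.44,-0.01],-1],
    [[0,0,0],[0.8,0.44,-0.01],-1],
    [[0,0,0],[0.8,0.44,-0.01],-1],
    [[0,0,0],[0.8,0.44,-0.01],-1],
    [[0,0,0],[0.8,0.44,-0.01],-1],
    [[0,0,0],[0.8,0.44,-0.01],-1],
    [[0,0,0],[0.8,0.44,-0.01],-1],
    [[0,0,0],[0.8,0.44,-0.01],-1]
  ]
}}

```text
time: 35.75
eef_pos: [0.5211, 0.0277, 0.1822]
eef_rot: [1.66, 2.667, 0.001]
wrist_force: [-0.9, 0.4, -1.7]
gripper_width: 0.0388
grasp_force: 60.5
```

>>> {"fn": "carry_out", "kwargs": {
  "steps": [
    [[0,0,0.78],[0,0,0],-1],
    [[0,0,0.78],[0,0,0],-1],
    [[0,0,0.78],[0,0,0],-1],
    [[0,0,0.78],[0,0,0],-1],
    [[0,0,0.78],[0,0,0.6],-1],
    [[0,0,0],[0,0,0.9],-1],
    [[0,0,0],[0,0,0.9],-1],
    [[0,0,0],[0,0,0.9],-1],
    [[0,0,0],[0,0,0.4],-1],
    [[0,0,0],[0,0,0],-1]
  ]
}}

```text
time: 37.0
eef_pos: [0.5208, 0.0271, 0.0893]
eef_rot: [-2.358, -2.075, 0.001]
wrist_force: [0.3, -0.0, -1.3]
gripper_width: 0.0383
grasp_force: 60.5
```

Run:
```python
from h import *
flange('sc9',h=.035)
plan([(bay(0,-.10,.073),YAW,-1,1)])
p,_=snap('top','top5')
for r in carts(p): print(*r)
```

```text
37.0 [0.5208 0.0271 0.0893] uv [-0.0994  0.0023] F [ 0.3 -0.  -1.3] psi -7.32
flange top z 0.04 70 ref plate 0.0167
flange centre v at z=h: -0.0002
t 37.05 P [0.5214 0.0271 0.09  ] psi -7.3 tilt 0.02 w 0.0386 F [ 0.5 -0.3 -1.4]
1 x [[0.0,0.0,0.01],[-0.1,-0.05,0.68],-1]
```

>>> {"fn": "carry_out", "kwargs": {
  "steps": [
    [[0,0,0],[0,0,0.6],-1],
    [[0,0,0],[0,0,0.6],-1],
    [[0,0,0],[0,0,0],-1],
    [[0,0,0],[0,0,0],-1],
    [[0,0,0],[0,0,0],-1],
    [[0,0,0],[0,0,0],-1],
    [[0,0,0],[0,0,0],-1],
    [[0,0,0],[0,0,0],-1],
    [[0,0,0],[0,0,0],-1],
    [[0,0,0],[0,0,0],-1]
  ]
}}

```text
time: 38.35
eef_pos: [0.5211, 0.0272, 0.0596]
eef_rot: [-2.358, -2.075, -0.0]
wrist_force: [-0.2, 0.2, -1.8]
gripper_width: 0.0384
grasp_force: 60.5
```

Run:
```python
from h import *
flange('sc10',h=.011)
q=np.load('sc10.npz')['p']
# flange edge yaw: front edge rows by column
h=cv2.cvtColor(q,cv2.COLOR_RGB2HSV); m=(h[...,1]<60)&(h[...,2]>140)
c=px('scene',[*(arm.get_state()['eef_pos'][:2]+.028*u),.011])[0].round().astype(int); print(c)
z=m[c[1]-25:c[1]+10,c[0]-22:c[0]+22]
for r in z[::3]: print(''.join('#' if k else '.' for k in r))
cv2.imwrite('pics/c8.png',np.hstack([cv2.resize(q[c[1]-40:c[1]+20,c[0]-40:c[0]+40],(480,360),interpolation=cv2.INTER_CUBIC),cv2.resize(q[180:290,95:200],(320,360))])[:,:,::-1])
```

```text
38.35 [0.5211 0.0272 0.0596] uv [-0.0991  0.0025] F [-0.2  0.2 -1.8] psi -7.3
flange top z 0.0115 92 ref plate 0.0173
flange centre v at z=h: -0.0004
[329 265]
............####............................
.............###............................
.............####...........................
.........########..#####.......###..........
.........###############.......###..........
.........############....#########..........
.........#########################..........
........##########################..........
........##########################..........
............................................
............................................
............................................
```

View pics/c8.png

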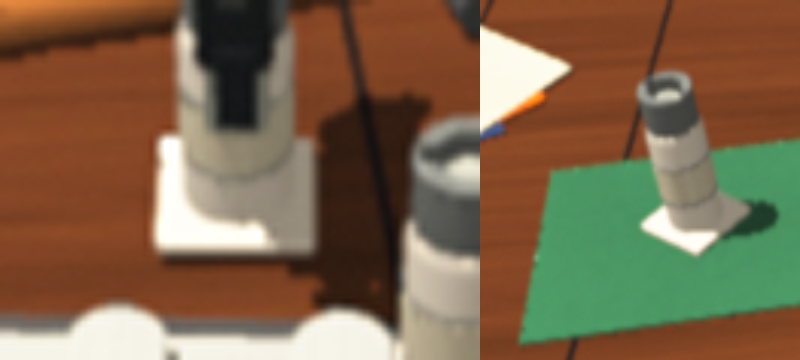

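The cartridge is held square before the middle bay. The third one on the mat seems to have shifted about 3 cm towards +x (rim now around scene pixel (156,208)), so I'll measure it again later.

>>> {"fn": "carry_out", "kwargs": {
  "steps": [
    [[0,0,0],[0,0.5,0],-1],
    [[0,0,0],[0,0.4,0],-1],
    [[0,0,0],[0,0.4,0],-1],
    [[0,0,0],[0,0.3,0],-1],
    [[0,0,0],[0,0.2,0],-1],
    [[0,0,0],[0,0.2,0],-1],
    [[0,0,0],[0,0,0],-1],
    [[0,0,0],[0,0,0],-1],
    [[0,0,0],[0,0,0],-1],
    [[0,0,0],[0,0,0],-1]
  ]
}}

```text
time: 39.65
eef_pos: [0.5706, 0.0209, 0.0596]
eef_rot: [-2.358, -2.075, -0.0]
wrist_force: [0.6, -0.5, -1.8]
gripper_width: 0.0388
grasp_force: 60.5
```

>>> {"fn": "carry_out", "kwargs": {
  "steps": [
    [[0,0,0],[0,0.25,0],-1],
    [[0,0,0],[0,0.25,0],-1],
    [[0,0,0],[0,0.25,0],-1],
    [[0,0,0],[0,0.25,0],-1],
    [[0,0,0],[0,0.25,0],-1],
    [[0,0,0],[0,0.25,0],-1],
    [[0,0,0],[0,0.25,0],-1],
    [[0,0,0],[0,0.25,0],-1],
    [[0,0,0],[0,0,0],-1],
    [[0,0,0],[0,0,0],-1]
  ]
}}

```text
time: 40.9
eef_pos: [0.6204, 0.0144, 0.0591]
eef_rot: [2.358, 2.075, 0.0]
wrist_force: [1.2, 0.5, -7.8]
gripper_width: 0.0385
grasp_force: 60.8
```

>>> {"fn": "carry_out", "kwargs": {
  "steps": [
    [[0,0,0],[0,0,0.06],-1],
    [[0,0,0],[0,0,0],-1],
    [[0,0,0],[0,0,0],-1],
    [[0,0,0],[0,0,0],0.1],
    [[0,0,0],[0,0,0],0.4],
    [[0,0,0],[0,0,0],0.4],
    [[0,0,0],[0,0,-0.6],0.4],
    [[0,0,0],[0,0,-1],0.4],
    [[0,0,0],[0,0,-1],0.4],
    [[0,0,0],[0,0,-1],0.4]
  ]
}}

```text
time: 42.15
eef_pos: [0.6206, 0.0144, 0.1502]
eef_rot: [2.358, 2.075, 0.002]
wrist_force: [0.5, 0.0, 0.3]
gripper_width: 0.0597
grasp_force: 0.0
```

>>> {"fn": "carry_out", "kwargs": {
  "steps": [
    [[0,0,0],[0,0,-1],0.4],
    [[0,0,0],[0,0,-0.6],0.4],
    [[0,0,0],[-0.8,-0.25,0],0.4],
    [[0,0,0],[-0.8,-0.25,0],0.4],
    [[0,0,0],[-0.8,-0.25,0],0.4],
    [[0,0,0],[-0.8,-0.25,0],0.4],
    [[0,0,0],[-0.8,-0.25,0],0.4],
    [[0,0,0],[-0.8,-0.25,0],0.4],
    [[0,0,0],[-0.8,-0.25,0],0.4],
    [[0,0,0],[0,0,0],0.4]
  ]
}}

```text
time: 43.4
eef_pos: [0.5583, -0.1213, 0.1883]
eef_rot: [2.362, 2.071, -0.0]
wrist_force: [-0.7, 0.8, 1.2]
gripper_width: 0.0599
grasp_force: 0.0
```

Run:
```python
from h import *
q,_=snap('scene','sc11'); p,_=snap('top','top6')
for n,im in (('scene',q),('top',p)):
    for k in(1,0): print(n,'bay',k,px(n,bay(k,0,.116)).round(1).tolist(),[(r[0],r[1],inuv(r[2]).tolist()) for r in rimpx(im,n,bay(k,0,.116))])
print('c3',rimpx(q,'scene',(.438,-.334,.115)),rimpx(p,'top',(.438,-.334,.115)))
for r in carts(p): print(*r)
h=cv2.cvtColor(p,cv2.COLOR_RGB2HSV); m=((h[...,1]<50)&(h[...,2]>120)).astype(np.uint8)
x,y=475,305; cv2.imwrite('pics/c9.png',np.hstack([cv2.resize(p[y-35:y+35,x-35:x+35],(500,500),interpolation=cv2.INTER_CUBIC),np.vstack([cv2.resize(p[190:255,270:385],(300,170),interpolation=cv2.INTER_CUBIC),cv2.resize(q[235:310,250:400],(300,330),interpolation=cv2.INTER_CUBIC)])])[:,:,::-1])
plan([])
```

```text
scene bay 1 [[366.4, 249.7]] [([367.1, 253.2], 35, [-0.0006, 0.0778]), ([358.5, 265.5], 17, [0.0346, 0.061])]
scene bay 0 [[325.8, 249.1]] [([326.0, 252.6], 41, [-0.0004, 0.0003]), ([319.5, 265.6], 24, [0.0366, -0.0105])]
top bay 1 [[285.7, 212.3]] [([287.4, 205.9], 292, [0.0156, 0.0754]), ([284.9, 212.6], 67, [0.0004, 0.0785]), ([294.7, 226.1], 11, [-0.0251, 0.053])]
top bay 0 [[321.0, 217.7]] [([323.0, 212.6], 329, [0.0129, -0.0022]), ([321.0, 218.6], 57, [-0.0005, -0.0001])]
c3 [([156.1, 208.9], 19, [0.438, -0.334]), ([153.6, 222.2], 20, [0.4852, -0.3313])] [([473.3, 295.7], 29, [0.4626, -0.3119]), ([491.2, 304.0], 19, [0.4463, -0.3492]), ([483.8, 307.0], 66, [0.4396, -0.3338]), ([473.1, 318.0], 49, [0.4163, -0.311])]
t 43.5 P [ 0.5593 -0.1184  0.1881] psi -7.3 tilt 0.05 w 0.06 F [ 0.1  0.3 -0.3]
```

View pics/c9.png

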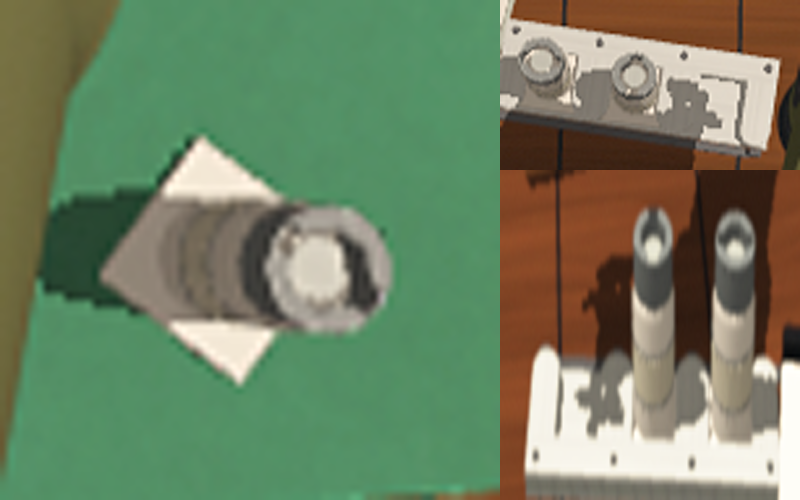

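The two bays hold upright, home cartridges. The third cartridge's flange corners are at crop (200,135), (100,275) and (240,385), with its slots pointing towards (370,295) and (285,235). That puts it at (0.439, -0.334) with a yaw of about 53.5°.

Run:
```python
from h import *
plan([((.439,-.334,.19),YAW,.4,10),((.439,-.334,.19),-36.4,.4,4),((.439,-.334,.056),-36.4,.4,6)])
```

```text
t 43.5 P [ 0.5593 -0.1184  0.1881] psi -7.3 tilt 0.05 w 0.06 F [ 0.1  0.3 -0.3]
10 x [[0.0,0.0,0.0],[-0.92,-0.37,-0.01],0.4]
4 x [[0.0,0.0,0.84],[0.0,0.0,0.0],0.4]
6 x [[0.0,0.0,0.0],[0.0,0.0,0.89],0.4]
```

>>> {"fn": "carry_out", "kwargs": {
  "steps": [
    [[0,0,0],[-0.92,-0.37,-0.01],0.4],
    [[0,0,0],[-0.92,-0.37,-0.01],0.4],
    [[0,0,0],[-0.92,-0.37,-0.01],0.4],
    [[0,0,0],[-0.92,-0.37,-0.01],0.4],
    [[0,0,0],[-0.92,-0.37,-0.01],0.4],
    [[0,0,0],[-0.92,-0.37,-0.01],0.4],
    [[0,0,0],[-0.92,-0.37,-0.01],0.4],
    [[0,0,0],[-0.92,-0.37,-0.01],0.4],
    [[0,0,0],[-0.92,-0.37,-0.01],0.4],
    [[0,0,0],[-0.92,-0.37,-0.01],0.4]
  ]
}}

```text
time: 44.75
eef_pos: [0.4389, -0.3347, 0.1905]
eef_rot: [2.356, 2.078, 0.001]
wrist_force: [1.0, -0.2, 0.1]
gripper_width: 0.0596
grasp_force: 0.0
```

>>> {"fn": "carry_out", "kwargs": {
  "steps": [
    [[0,0,0.84],[0,0,0],0.4],
    [[0,0,0.84],[0,0,0],0.4],
    [[0,0,0.84],[0,0,0],0.4],
    [[0,0,0.84],[0,0,0],0.4],
    [[0,0,0],[0,0,0],0.4],
    [[0,0,0],[0,0,0],0.4],
    [[0,0,0],[0,0,0],0.4],
    [[0,0,0],[0,0,0],0.4],
    [[0,0,0],[0,0,0],0.4],
    [[0,0,0],[0,0,0],0.4]
  ]
}}

```text
time: 46.0
eef_pos: [0.4381, -0.3352, 0.1906]
eef_rot: [-2.801, -1.422, -0.0]
wrist_force: [0.3, 0.8, -0.5]
gripper_width: 0.0597
grasp_force: 0.0
```

Run:
```python
from h import *
q,_=snap('scene'); print('c3',rimpx(q,'scene',(.438,-.334,.115)))
plan([((.439,-.334,.056),-36.4,.4,7)])
```

```text
c3 [([156.1, 208.9], 19, [0.438, -0.334]), ([153.6, 222.2], 20, [0.4852, -0.3313])]
t 46.05 P [ 0.4381 -0.3353  0.1906] psi -36.2 tilt 0.01 w 0.06 F [ 0.5 -0.5 -0.1]
7 x [[0.0,0.0,0.0],[0.01,0.0,0.77],0.4]
```

Descend, grip, lift.

>>> {"fn": "carry_out", "kwargs": {
  "steps": [
    [[0,0,0],[0.01,0,0.77],0.4],
    [[0,0,0],[0.01,0,0.77],0.4],
    [[0,0,0],[0.01,0,0.77],0.4],
    [[0,0,0],[0.01,0,0.77],0.4],
    [[0,0,0],[0.01,0,0.77],0.4],
    [[0,0,0],[0.01,0,0.77],0.4],
    [[0,0,0],[0.01,0,0.77],0.4],
    [[0,0,0],[0,0,0],0.4],
    [[0,0,0],[0,0,0],-1],
    [[0,0,0],[0,0,0],-1]
  ]
}}

```text
time: 47.3
eef_pos: [0.4395, -0.3341, 0.0566]
eef_rot: [2.801, 1.421, 0.001]
wrist_force: [-1.2, 0.4, 1.3]
gripper_width: 0.0388
grasp_force: 60.4
```

>>> {"fn": "carry_out", "kwargs": {
  "steps": [
    [[0,0,0],[0,0,0],-1],
    [[0,0,0],[0,0,0],-1],
    [[0,0,0],[0,0,0],-1],
    [[0,0,0],[0,0,-0.4],-1],
    [[0,0,0],[0,0,-0.8],-1],
    [[0,0,0],[0,0,-0.8],-1],
    [[0,0,0],[0,0,-1],-1],
    [[0,0,0],[0,0,-1],-1],
    [[0,0,0],[0,0,0],-1],
    [[0,0,0],[0,0,0],-1]
  ]
}}

```text
time: 48.55
eef_pos: [0.4389, -0.3334, 0.1555]
eef_rot: [-2.801, -1.422, -0.0]
wrist_force: [-0.2, -0.2, -2.8]
gripper_width: 0.0384
grasp_force: 60.7
```

Run:
```python
from h import *
plan([(bay(-1,-.10,.15),None,-1,13),(bay(-1,-.10,.15),YAW,-1,4),(bay(-1,-.10,.0597),YAW,-1,5)])
```

```text
t 48.55 P [ 0.4389 -0.3334  0.1555] psi -36.2 tilt 0.04 w 0.0384 F [-0.2 -0.2 -2.8]
13 x [[0.0,0.0,0.0],[0.83,-0.34,0.02],-1]
4 x [[0.0,0.0,-0.84],[0.0,0.0,0.0],-1]
5 x [[0.0,0.0,0.0],[0.0,0.0,0.72],-1]
```

>>> {"fn": "carry_out", "kwargs": {
  "steps": [
    [[0,0,0],[0.83,-0.34,0.02],-1],
    [[0,0,0],[0.83,-0.34,0.02],-1],
    [[0,0,0],[0.83,-0.34,0.02],-1],
    [[0,0,0],[0.83,-0.34,0.02],-1],
    [[0,0,0],[0.83,-0.34,0.02],-1],
    [[0,0,0],[0.83,-0.34,0.02],-1],
    [[0,0,0],[0.83,-0.34,0.02],-1],
    [[0,0,0],[0.83,-0.34,0.02],-1],
    [[0,0,0],[0.83,-0.34,0.02],-1],
    [[0,0,0],[0.83,-0.34,0.02],-1]
  ]
}}

```text
time: 49.8
eef_pos: [0.4922, -0.1153, 0.1495]
eef_rot: [-2.8, -1.421, 0.003]
wrist_force: [0.1, 0.4, -2.8]
gripper_width: 0.038
grasp_force: 60.8
```

>>> {"fn": "carry_out", "kwargs": {
  "steps": [
    [[0,0,0],[0.83,-0.34,0.02],-1],
    [[0,0,0],[0.83,-0.34,0.02],-1],
    [[0,0,0],[0.83,-0.34,0.02],-1],
    [[0,0,-0.84],[0,0,0],-1],
    [[0,0,-0.84],[0,0,0],-1],
    [[0,0,-0.84],[0,0,0],-1],
    [[0,0,-0.84],[0,0,0],-1],
    [[0,0,0],[0,0,0.7],-1],
    [[0,0,0],[0,0,0.7],-1],
    [[0,0,0],[0,0,0.7],-1]
  ]
}}

```text
time: 51.05
eef_pos: [0.5083, -0.0508, 0.0946]
eef_rot: [-2.359, -2.073, 0.003]
wrist_force: [-0.2, 0.6, -1.3]
gripper_width: 0.0387
grasp_force: 60.7
```

>>> {"fn": "carry_out", "kwargs": {
  "steps": [
    [[0,0,0],[0,0,0.7],-1],
    [[0,0,0],[0,0,0.4],-1],
    [[0,0,0],[0,0,0.1],-1],
    [[0,0,0],[0,0,0],-1],
    [[0,0,0],[0,0,0],-1],
    [[0,0,0],[0,0,0],-1],
    [[0,0,0],[0,0,0],-1],
    [[0,0,0],[0,0,0],-1],
    [[0,0,0],[0,0,0],-1],
    [[0,0,0],[0,0,0],-1]
  ]
}}

```text
time: 52.3
eef_pos: [0.5092, -0.0508, 0.0668]
eef_rot: [-2.358, -2.075, -0.0]
wrist_force: [0.7, -0.9, -3.0]
gripper_width: 0.0388
grasp_force: 60.7
```

Run:
```python
from h import *
flange('sc12',h=.016)
plan([(bay(-1,-.10,.0597),YAW,-1,1)])
q=np.load('sc12.npz')['p']; h=cv2.cvtColor(q,cv2.COLOR_RGB2HSV); m=(h[...,1]<60)&(h[...,2]>140)
c=px('scene',[*(arm.get_state()['eef_pos'][:2]+.028*u),.016])[0].round().astype(int); print(c)
for r in m[c[1]-22:c[1]+8:2,c[0]-22:c[0]+22]: print(''.join('#' if k else '.' for k in r))
```

```text
52.3 [ 0.5092 -0.0508  0.0668] uv [-0.1008 -0.0764] F [ 0.7 -0.9 -3. ] psi -7.3
flange top z 0.0182 89 ref plate 0.0177
flange centre v at z=h: -0.0773
t 52.35 P [ 0.5092 -0.0508  0.0668] psi -7.3 tilt 0.0 w 0.0385 F [ 0.1 -0.2 -3. ]
1 x [[0.0,0.0,0.01],[0.02,0.03,0.28],-1]
[291 262]
...............#............................
...............#............................
...............#####........................
............######.##.#.....................
............############.........####.......
............##########...........####.......
...........############..#######.###........
...........#########################........
..........##########################........
..........##########################........
..........##########################........
..........##########################........
............................................
............................................
............................................
```

>>> {"fn": "carry_out", "kwargs": {
  "steps": [
    [[0,0,0],[0.03,0,0.3],-1],
    [[0,0,0],[0,0,0],-1],
    [[0,0,0],[0,0.5,0],-1],
    [[0,0,0],[0,0.5,0],-1],
    [[0,0,0],[0,0.4,0],-1],
    [[0,0,0],[0,0.3,0],-1],
    [[0,0,0],[0,0.2,0],-1],
    [[0,0,0],[0,0.1,0],-1],
    [[0,0,0],[0,0,0],-1],
    [[0,0,0],[0,0,0],-1]
  ]
}}

```text
time: 53.6
eef_pos: [0.5586, -0.0564, 0.0593]
eef_rot: [-2.358, -2.075, 0.0]
wrist_force: [0.0, 0.5, -2.8]
gripper_width: 0.0384
grasp_force: 60.7
```

Run:
```python
from h import *
flange(h=.011)
plan([(bay(-1,0.001,.0593),YAW,-1,8)])
```

```text
53.6 [ 0.5586 -0.0564  0.0593] uv [-0.0511 -0.0756] F [ 0.   0.5 -2.8] psi -7.31
flange top z 0.0109 85 ref plate 0.0166
flange centre v at z=h: -0.0866
t 53.65 P [ 0.5586 -0.0564  0.0593] psi -7.3 tilt 0.02 w 0.0384 F [ 0.6 -1.1 -2.4]
8 x [[0.0,0.0,0.0],[0.0,0.26,0.0],-1]
```

>>> {"fn": "carry_out", "kwargs": {
  "steps": [
    [[0,0,0],[0,0.26,0],-1],
    [[0,0,0],[0,0.26,0],-1],
    [[0,0,0],[0,0.26,0],-1],
    [[0,0,0],[0,0.26,0],-1],
    [[0,0,0],[0,0.26,0],-1],
    [[0,0,0],[0,0.26,0],-1],
    [[0,0,0],[0,0.26,0],-1],
    [[0,0,0],[0,0.26,0],-1],
    [[0,0,0],[0,0,0.06],-1],
    [[0,0,0],[0,0,0],-1]
  ]
}}

```text
time: 54.9
eef_pos: [0.6104, -0.0631, 0.0577]
eef_rot: [2.358, 2.075, 0.0]
wrist_force: [-0.4, -0.5, -2.3]
gripper_width: 0.039
grasp_force: 61.0
```

>>> {"fn": "carry_out", "kwargs": {
  "steps": [
    [[0,0,0],[0,0,0],0.1],
    [[0,0,0],[0,0,0],0.4],
    [[0,0,0],[0,0,0],0.4],
    [[0,0,0],[0,0,-0.6],0.4],
    [[0,0,0],[0,0,-1],0.4],
    [[0,0,0],[0,0,-1],0.4],
    [[0,0,0],[0,0,-1],0.4],
    [[0,0,0],[0,0,-1],0.4],
    [[0,0,0],[0,-0.8,-0.4],0.4],
    [[0,0,0],[0,-0.8,0],0.4]
  ]
}}

```text
time: 56.15
eef_pos: [0.5714, -0.0584, 0.1852]
eef_rot: [2.357, 2.073, 0.004]
wrist_force: [-0.3, -0.1, -0.5]
gripper_width: 0.0598
grasp_force: 0.0
```

Run:
```python
from h import *
q,_=snap('scene','sc13'); p,_=snap('top','top7')
for n,im in (('scene',q),('top',p)):
    for k in(1,0,-1): print(n,'bay',k,[(r[0],r[1],inuv(r[2]).tolist()) for r in rimpx(im,n,bay(k,0,.116))])
h=cv2.cvtColor(q,cv2.COLOR_RGB2HSV); c=px('scene',(.5951,.1584,.03))[0]; print('tab pred',c)
z=np.zeros((480,640),np.uint8); x,y=c.astype(int); z[y-12:y+14,x-14:x+14]=(h[...,2]<45)[y-12:y+14,x-14:x+14]
k,l,s,ce=cv2.connectedComponentsWithStats(z); print(s[1:],ce[1:])
plan([((.5945,.1567,.19),None,.2,12),((.5945,.1567,.19),82,.2,11)])
```

```text
scene bay 1 [([367.4, 253.2], 37, [-0.0004, 0.0782]), ([358.8, 265.8], 17, [0.0353, 0.0616])]
scene bay 0 [([327.1, 253.1], 25, [0.0012, 0.0024])]
scene bay -1 [([286.1, 252.0], 36, [-0.0001, -0.0755]), ([279.1, 264.9], 12, [0.0367, -0.0849])]
top bay 1 [([287.4, 205.9], 291, [0.0157, 0.0754]), ([284.7, 212.7], 69, [0.0003, 0.0789]), ([294.7, 226.1], 11, [-0.0251, 0.053])]
top bay 0 [([321.6, 210.3], 276, [0.0174, 0.0014]), ([320.0, 218.4], 40, [-0.0005, 0.0022])]
top bay -1 []
tab pred [396.80411427 268.91062018]
[[391 270  12   8  91]] [[396.31868132 273.53846154]]
t 56.25 P [ 0.5698 -0.058   0.1843] psi -7.3 tilt 0.1 w 0.0596 F [ 0.7 -0.  -0.4]
12 x [[0.0,0.0,0.0],[0.72,-0.01,-0.02],0.2]
11 x [[0.0,0.0,-0.94],[0.0,0.0,0.0],0.2]
```

>>> {"fn": "carry_out", "kwargs": {
  "steps": [
    [[0,0,0],[0.86,-0.01,-0.03],0.2],
    [[0,0,0],[0.86,-0.01,-0.03],0.2],
    [[0,0,0],[0.86,-0.01,-0.03],0.2],
    [[0,0,0],[0.86,-0.01,-0.03],0.2],
    [[0,0,0],[0.86,-0.01,-0.03],0.2],
    [[0,0,0],[0.86,-0.01,-0.03],0.2],
    [[0,0,0],[0.86,-0.01,-0.03],0.2],
    [[0,0,0],[0.86,-0.01,-0.03],0.2],
    [[0,0,0],[0.86,-0.01,-0.03],0.2],
    [[0,0,0],[0.86,-0.01,-0.03],0.2]
  ]
}}

```text
time: 57.5
eef_pos: [0.5958, 0.157, 0.1904]
eef_rot: [2.358, 2.075, 0.0]
wrist_force: [-0.2, 1.0, -0.4]
gripper_width: 0.0511
grasp_force: 0.0
```

>>> {"fn": "carry_out", "kwargs": {
  "steps": [
    [[0,0,-0.95],[0,0,0],0.2],
    [[0,0,-0.95],[0,0,0],0.2],
    [[0,0,-0.95],[0,0,0],0.2],
    [[0,0,-0.95],[0,0,0],0.2],
    [[0,0,-0.95],[0,0,0],0.2],
    [[0,0,-0.95],[0,0,0],0.2],
    [[0,0,-0.95],[0,0,0],0.2],
    [[0,0,-0.95],[0,0,0],0.2],
    [[0,0,-0.95],[0,0,0],0.2],
    [[0,0,-0.95],[0,0,0],0.2]
  ]
}}

```text
time: 58.75
eef_pos: [0.5958, 0.1563, 0.1903]
eef_rot: [-0.421, -3.113, -0.0]
wrist_force: [0.0, 0.2, -0.0]
gripper_width: 0.0511
grasp_force: 0.0
```

>>> {"fn": "carry_out", "kwargs": {
  "steps": [
    [[0,0,-0.9],[0,0,0],0.2],
    [[0,0,0],[0,0,0],0.2],
    [[0,0,0],[0,0,0],0.2],
    [[0,0,0],[0,0,0],0.2],
    [[0,0,0],[0,0,0],0.2],
    [[0,0,0],[0,0,0],0.2],
    [[0,0,0],[0,0,0],0.2],
    [[0,0,0],[0,0,0],0.2],
    [[0,0,0],[0,0,0],0.2],
    [[0,0,0],[0,0,0],0.2]
  ]
}}

```text
time: 60.0
eef_pos: [0.5956, 0.1556, 0.1904]
eef_rot: [0.217, 3.134, 0.0]
wrist_force: [0.5, 0.2, 0.5]
gripper_width: 0.0511
grasp_force: 0.0
```

Run:
```python
from h import *
plan([((.5945,.158,.0215),82.5,.2,8)])
```

```text
t 60.0 P [0.5956 0.1556 0.1904] psi 82.1 tilt 0.01 w 0.0511 F [0.5 0.2 0.5]
8 x [[0.0,0.0,-0.01],[0.01,0.01,0.84],0.2]
```

>>> {"fn": "carry_out", "kwargs": {
  "steps": [
    [[0,0,0],[0.01,0.01,0.84],0.2],
    [[0,0,0],[0.01,0.01,0.84],0.2],
    [[0,0,0],[0.01,0.01,0.84],0.2],
    [[0,0,0],[0.01,0.01,0.84],0.2],
    [[0,0,0],[0.01,0.01,0.84],0.2],
    [[0,0,0],[0.01,0.01,0.84],0.2],
    [[0,0,0],[0.01,0.01,0.84],0.2],
    [[0,0,0],[0.01,0.01,0.84],0.2],
    [[0,0,0],[0,0,0],-1],
    [[0,0,0],[0,0,0],-1]
  ]
}}

```text
time: 61.25
eef_pos: [0.5941, 0.1595, 0.0229]
eef_rot: [0.216, 3.134, 0.003]
wrist_force: [0.4, 1.6, -5.9]
gripper_width: 0.0193
grasp_force: 58.8
```

>>> {"fn": "carry_out", "kwargs": {
  "steps": [
    [[0,0,0],[0,0,0],-1],
    [[0,0,0],[0,0,0],-1],
    [[0,0,0],[0,0.17,0],-1],
    [[0,0,0],[0,0.2,0],-1],
    [[0,0,0],[0,0.2,0],-1],
    [[0,0,0],[0,0.2,0],-1],
    [[0,0,0],[0,0.2,0],-1],
    [[0,0,0],[0,0.2,0],-1],
    [[0,0,0],[0,0.2,0],-1],
    [[0,0,0],[0,0.2,0],-1]
  ]
}}

```text
time: 62.5
eef_pos: [0.599, 0.1969, 0.0226]
eef_rot: [-0.216, -3.133, 0.001]
wrist_force: [-5.6, -10.2, 7.6]
gripper_width: 0.019
grasp_force: 60.3
```

>>> {"fn": "carry_out", "kwargs": {
  "steps": [
    [[0,0,0],[0,0.06,0],-1],
    [[0,0,0],[0,0,0],-1],
    [[0,0,0],[0,0,0],-1],
    [[0,0,0],[0,0,0],-1],
    [[0,0,0],[0,0,0],-1],
    [[0,0,0],[0,0,0],-1],
    [[0,0,0],[0,0,0],-1],
    [[0,0,0],[0,0,0],-1],
    [[0,0,0],[0,0,0],-1],
    [[0,0,0],[0,0,0],-1]
  ]
}}

```text
time: 63.75
eef_pos: [0.599, 0.1968, 0.0226]
eef_rot: [-0.218, -3.132, 0.003]
wrist_force: [-7.0, -4.1, 7.6]
gripper_width: 0.0194
grasp_force: 60.2
```

>>> {"fn": "carry_out", "kwargs": {
  "steps": [
    [[0,0,0],[0,-0.08,0],0.1],
    [[0,0,0],[0,0,0],0.1],
    [[0,0,0],[0,0,0],0.1],
    [[0,0,0],[0,0,-0.6],0.1],
    [[0,0,0],[0,0,-1],0.1],
    [[0,0,0],[0,0,-1],0.1],
    [[0,0,0],[0,0,-1],0.1],
    [[0,0,0],[0,0,-1],0.1],
    [[0,0,0],[0,0,-1],0.1],
    [[0,0,0],[0,0,0],0.1]
  ]
}}

```text
time: 65.0
eef_pos: [0.6012, 0.1969, 0.166]
eef_rot: [0.217, 3.128, 0.005]
wrist_force: [0.2, -0.4, -0.4]
gripper_width: 0.0471
grasp_force: 0.0
```

Run:
```python
from h import *
p,_=snap('top','top8'); q,_=snap('scene','sc14')
g=cv2.cvtColor(p,cv2.COLOR_RGB2HSV); h=cv2.cvtColor(q,cv2.COLOR_RGB2HSV)
# keeper check: tab column in scene
x,y=px('scene',(.5985,.195,.02))[0].astype(int); z=np.zeros((480,640),np.uint8); z[y-14:y+14,x-16:x+16]=(h[...,2]<45)[y-14:y+14,x-16:x+16]
k,l,s,ce=cv2.connectedComponentsWithStats(z); print('tab',(x,y),s[1:].tolist(),ce[1:].round(1).tolist())
# nozzles: white tips in both cameras
for N in ((.4829,.4003),(.491,.291),(.397,.3384)):
  for n,im in(('top',p),('scene',q)):
    c=px(n,(*N,.084))[0].round().astype(int); hh=cv2.cvtColor(im,cv2.COLOR_RGB2HSV); m=((hh[...,1]<60)&(hh[...,2]>(175 if n=='top' else 150))).astype(np.uint8)
    m=m[c[1]-9:c[1]+12,c[0]-9:c[0]+10]; k,l,s,ce=cv2.connectedComponentsWithStats(m)
    print(n,N,[((ce[i]+c-9).round(1).tolist(),s[i,[2,3,4]].tolist(),onplane(n,ce[i]+c-9,.085 if n=='top' else .07)[0,:2].round(4).tolist()) for i in range(1,k) if s[i,4]>3])
plan([((.483,.4,.17),None,.1,10),((.483,.4,.17),-22.9,.1,13)])
print(arm.get_state()['joint_positions'].round(2))
```

```text
tab (np.int64(414), np.int64(272)) [[410, 272, 10, 8, 71]] [[415.0, 275.4]]
top (0.4829, 0.4003) [([144.7, 278.4], [6, 6, 25], [0.4823, 0.3895]), ([139.5, 278.0], [2, 3, 6], [0.4829, 0.4009])]
scene (0.4829, 0.4003) [([497.5, 215.1], [7, 12, 44], [0.4902, 0.3976])]
top (0.491, 0.291) []
scene (0.491, 0.291) [([449.4, 220.3], [7, 11, 47], [0.4975, 0.2893])]
top (0.397, 0.3384) []
scene (0.397, 0.3384) [([459.2, 198.2], [3, 3, 5], [0.4184, 0.3346])]
t 65.1 P [0.5993 0.1963 0.1627] psi 82.1 tilt 0.05 w 0.0471 F [-0.   0.8  0.1]
10 x [[0.0,0.0,0.0],[0.57,0.74,-0.03],0.1]
13 x [[0.0,0.0,0.94],[0.0,0.0,0.0],0.1]
[-0.52  0.32  0.2   1.6  -0.07  1.23  1.12]
```

>>> {"fn": "carry_out", "kwargs": {
  "steps": [
    [[0,0,0],[0.57,0.74,-0.03],0.1],
    [[0,0,0],[0.57,0.74,-0.03],0.1],
    [[0,0,0],[0.57,0.74,-0.03],0.1],
    [[0,0,0],[0.57,0.74,-0.03],0.1],
    [[0,0,0],[0.57,0.74,-0.03],0.1],
    [[0,0,0],[0.57,0.74,-0.03],0.1],
    [[0,0,0],[0.57,0.74,-0.03],0.1],
    [[0,0,0],[0.57,0.74,-0.03],0.1],
    [[0,0,0],[0.57,0.74,-0.03],0.1],
    [[0,0,0],[0.57,0.74,-0.03],0.1]
  ]
}}

```text
time: 66.35
eef_pos: [0.4826, 0.3992, 0.1683]
eef_rot: [-0.217, -3.132, 0.003]
wrist_force: [0.1, 0.5, -0.5]
gripper_width: 0.0471
grasp_force: 0.0
```

>>> {"fn": "carry_out", "kwargs": {
  "steps": [
    [[0,0,0.94],[0,0,0],0.1],
    [[0,0,0.94],[0,0,0],0.1],
    [[0,0,0.94],[0,0,0],0.1],
    [[0,0,0.94],[0,0,0],0.1],
    [[0,0,0.94],[0,0,0],0.1],
    [[0,0,0.94],[0,0,0],0.1],
    [[0,0,0.94],[0,0,0],0.1],
    [[0,0,0.94],[0,0,0],0.1],
    [[0,0,0.94],[0,0,0],0.1],
    [[0,0,0.94],[0,0,0],0.1]
  ]
}}

```text
time: 67.6
eef_pos: [0.4829, 0.3986, 0.1683]
eef_rot: [-2.201, -2.241, 0.004]
wrist_force: [-0.7, 0.0, 0.2]
gripper_width: 0.0471
grasp_force: 0.0
```

>>> {"fn": "carry_out", "kwargs": {
  "steps": [
    [[0,0,0.94],[0,0,0],0.1],
    [[0,0,0.94],[0,0,0],0.1],
    [[0,0,0.94],[0,0,0],0.1],
    [[0,0,0],[0,0,0],0.1],
    [[0,0,0],[0,0,0],0.1],
    [[0,0,0],[0,0,0],0.1],
    [[0,0,0],[0,0,0],0.1],
    [[0,0,0],[0,0,0],0.1],
    [[0,0,0],[0,0,0],0.1],
    [[0,0,0],[0,0,0],0.1]
  ]
}}

```text
time: 68.85
eef_pos: [0.4837, 0.3991, 0.1699]
eef_rot: [-2.619, -1.735, -0.0]
wrist_force: [0.3, 0.4, -0.6]
gripper_width: 0.0468
grasp_force: 0.0
```

Run:
```python
from h import *
plan([((.4829,.3995,.16),-22.9,.1,1),((.4829,.3995,.0335),-22.9,.1,6)])
```

```text
t 68.85 P [0.4837 0.3991 0.1699] psi -22.9 tilt 0.01 w 0.0468 F [ 0.3  0.4 -0.6]
1 x [[0.0,0.0,-0.01],[0.0,-0.03,0.4],0.1]
6 x [[0.0,0.0,0.0],[0.0,0.0,0.84],0.1]
```

>>> {"fn": "carry_out", "kwargs": {
  "steps": [
    [[0,0,0],[0,-0.03,0.78],0.1],
    [[0,0,0],[0,0,0.78],0.1],
    [[0,0,0],[0,0,0.78],0.1],
    [[0,0,0],[0,0,0.78],0.1],
    [[0,0,0],[0,0,0.78],0.1],
    [[0,0,0],[0,0,0.78],0.1],
    [[0,0,0],[0,0,0.78],0.1],
    [[0,0,0],[0,0,0],0.1],
    [[0,0,0],[0,0,0],0.1],
    [[0,0,0],[0,0,0],0.1]
  ]
}}

```text
time: 70.1
eef_pos: [0.4836, 0.3999, 0.0344]
eef_rot: [-2.619, -1.735, -0.003]
wrist_force: [0.0, 0.3, 0.3]
gripper_width: 0.047
grasp_force: 0.0
```

>>> {"fn": "carry_out", "kwargs": {
  "steps": [
    [[0,0,0],[0,0,0],-1],
    [[0,0,0],[0,0,0],-1],
    [[0,0,0],[0,0,0],-1],
    [[0,0,0],[0,0,0],-1],
    [[0,0,0],[0,0,0],-1],
    [[0,0,0],[0,0,-0.4],-1],
    [[0,0,0],[0,0,-1],-1],
    [[0,0,0],[0,0,-1],-1],
    [[0,0,0],[0,0,-1],-1],
    [[0,0,0],[0,0,-1],-1]
  ]
}}

```text
time: 71.35
eef_pos: [0.4827, 0.3991, 0.1441]
eef_rot: [2.619, 1.735, -0.001]
wrist_force: [0.1, 0.5, -0.8]
gripper_width: 0.0229
grasp_force: 60.0
```

>>> {"fn": "carry_out", "kwargs": {
  "steps": [
    [[0,0,0],[0,0,-1],-1],
    [[0,0,0],[0,0,-0.8],-1],
    [[0,0,0],[0,0,0],-1],
    [[0,0,0],[0,0,0],-1],
    [[0,0,0],[0,0,0],-1],
    [[0,0,0],[0,0,0],-1],
    [[0,0,0],[0,0,0],-1],
    [[0,0,0],[0,0,0],-1],
    [[0,0,0],[0,0,0],-1],
    [[0,0,0],[0,0,0],-1]
  ]
}}

```text
time: 72.6
eef_pos: [0.483, 0.3994, 0.1884]
eef_rot: [-2.619, -1.735, -0.0]
wrist_force: [-0.5, 0.9, -0.7]
gripper_width: 0.0226
grasp_force: 60.0
```

Run:
```python
from h import *
p,_=snap('scene','sc15'); s=arm.get_state();P=s['eef_pos']; print(px('scene',[[*P[:2],P[2]-.025],[*P[:2],P[2]]]))
x,y=px('scene',P)[0].astype(int)
cv2.imwrite('pics/c10.png',cv2.resize(p[y-45:y+45,x-60:x+60],(800,600),interpolation=cv2.INTER_CUBIC)[:,:,::-1])
plan([(bay(1,.001,.19,.001),None,-1,15),(bay(1,.001,.19,.001),YAW,-1,2)])
```

```text
[[506.19589237 176.59090084]
 [508.80336777 166.11717841]]
t 72.65 P [0.483  0.3994 0.1884] psi -22.9 tilt 0.01 w 0.0223 F [-0.5  0.1 -0.2]
15 x [[0.0,0.0,0.0],[-0.61,0.68,0.0],-1]
2 x [[0.0,0.0,-0.9],[0.0,0.0,0.0],-1]
```

View pics/c10.png

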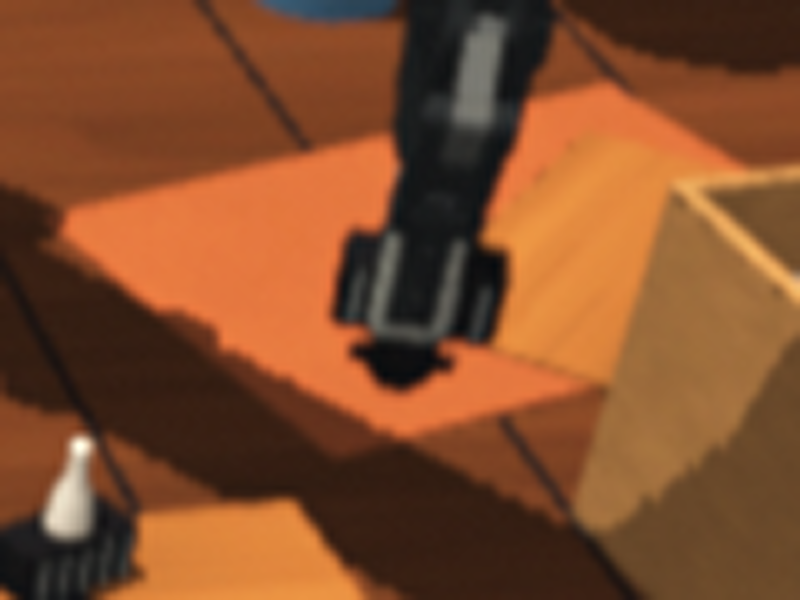

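The nozzle is held straight and centred in the fingers: bar ends at x=335 and 505, plug end near (402,385).

>>> {"fn": "carry_out", "kwargs": {
  "steps": [
    [[0,0,0],[-0.61,0.68,0],-1],
    [[0,0,0],[-0.61,0.68,0],-1],
    [[0,0,0],[-0.61,0.68,0],-1],
    [[0,0,0],[-0.61,0.68,0],-1],
    [[0,0,0],[-0.61,0.68,0],-1],
    [[0,0,0],[-0.61,0.68,0],-1],
    [[0,0,0],[-0.61,0.68,0],-1],
    [[0,0,0],[-0.61,0.68,0],-1],
    [[0,0,0],[-0.61,0.68,0],-1],
    [[0,0,0],[-0.61,0.68,0],-1]
  ]
}}

```text
time: 73.9
eef_pos: [0.5808, 0.19, 0.1885]
eef_rot: [2.62, 1.733, 0.0]
wrist_force: [0.2, -0.4, -0.8]
gripper_width: 0.0229
grasp_force: 60.0
```

>>> {"fn": "carry_out", "kwargs": {
  "steps": [
    [[0,0,0],[-0.61,0.68,0],-1],
    [[0,0,0],[-0.61,0.68,0],-1],
    [[0,0,0],[-0.61,0.68,0],-1],
    [[0,0,0],[-0.61,0.68,0],-1],
    [[0,0,0],[-0.61,0.68,0],-1],
    [[0,0,-0.9],[0,0,0],-1],
    [[0,0,-0.9],[0,0,0],-1],
    [[0,0,0],[0,0,0],-1],
    [[0,0,0],[0,0,0],-1],
    [[0,0,0],[0,0,0],-1]
  ]
}}

```text
time: 75.15
eef_pos: [0.6286, 0.089, 0.1884]
eef_rot: [2.363, 2.07, 0.0]
wrist_force: [-0.2, -0.2, -0.3]
gripper_width: 0.0222
grasp_force: 60.1
```

Run:
```python
from h import *
plan([(bay(1,.001,.146,.001),YAW,-1,3)]); print(inuv(arm.get_state()['eef_pos']))
```

```text
t 75.15 P [0.6286 0.089  0.1884] psi -7.6 tilt 0.0 w 0.0222 F [-0.2 -0.2 -0.3]
3 x [[0.0,0.0,0.0],[-0.01,0.02,0.56],-1]
[-0.0005  0.0777]
```

>>> {"fn": "carry_out", "kwargs": {
  "steps": [
    [[0,0,0],[-0.01,0.02,0.56],-1],
    [[0,0,0],[-0.01,0.02,0.56],-1],
    [[0,0,0],[-0.01,0.02,0.56],-1],
    [[0,0,0],[0,0,0],-1],
    [[0,0,0],[0,0,0.1],-1],
    [[0,0,0],[0,0,0.1],-1],
    [[0,0,0],[0,0,0.1],-1],
    [[0,0,0],[0,0,0.1],-1],
    [[0,0,0],[0,0,0.1],-1],
    [[0,0,0],[0,0,0],-1]
  ]
}}

```text
time: 76.4
eef_pos: [0.6298, 0.0883, 0.1335]
eef_rot: [-2.361, -2.072, 0.001]
wrist_force: [-0.2, -0.4, -1.1]
gripper_width: 0.0229
grasp_force: 60.1
```

>>> {"fn": "carry_out", "kwargs": {
  "steps": [
    [[0,0,0],[0,0,0.08],-1],
    [[0,0,0],[0,0,0.08],-1],
    [[0,0,0],[0,0,0.08],-1],
    [[0,0,0],[0,0,0.08],-1],
    [[0,0,0],[0,0,0],-1],
    [[0,0,0],[0,0,0],-1],
    [[0,0,0],[0,0,0],-1],
    [[0,0,0],[0,0,0],-1],
    [[0,0,0],[0,0,0],-1],
    [[0,0,0],[0,0,0],-1]
  ]
}}

```text
time: 77.65
eef_pos: [0.6302, 0.0883, 0.1266]
eef_rot: [2.361, 2.072, 0.001]
wrist_force: [-2.2, -0.9, 6.2]
gripper_width: 0.0229
grasp_force: 60.9
```

>>> {"fn": "carry_out", "kwargs": {
  "steps": [
    [[0,0,0],[0,0,0.1],-1],
    [[0,0,0],[0,0,0.1],-1],
    [[0,0,0],[0,0,0.06],-1],
    [[0,0,0],[0,0,0],-1],
    [[0,0,0],[0,0,0],-1],
    [[0,0,0],[0,0,0],-1],
    [[0,0,0],[0,0,0],-1],
    [[0,0,0],[0,0,0],-1],
    [[0,0,0],[0,0,0],-1],
    [[0,0,0],[0,0,0],-1]
  ]
}}

```text
time: 78.9
eef_pos: [0.6305, 0.0883, 0.1212]
eef_rot: [2.361, 2.071, 0.002]
wrist_force: [-4.2, -1.8, 9.4]
gripper_width: 0.0226
grasp_force: 61.5
```

>>> {"fn": "carry_out", "kwargs": {
  "steps": [
    [[0,0,0],[0,-0.02,0.08],-1],
    [[0,0,0],[0,0,0],-1],
    [[0,0,0],[0,0,0],-1],
    [[0,0,0],[0,0,0],-1],
    [[0,0,0],[0,0,0],-1],
    [[0,0,0],[0,0,0],-1],
    [[0,0,0],[0,0,0],-1],
    [[0,0,0],[0,0,0],-1],
    [[0,0,0],[0,0,0],-1],
    [[0,0,0],[0,0,0],-1]
  ]
}}

```text
time: 80.15
eef_pos: [0.6304, 0.0883, 0.1204]
eef_rot: [2.361, 2.071, 0.004]
wrist_force: [-4.8, -1.2, 14.8]
gripper_width: 0.0228
grasp_force: 62.2
```

>>> {"fn": "carry_out", "kwargs": {
  "steps": [
    [[0,0,0],[0,0,-0.04],-1],
    [[0,0,0.5],[0,0,0],-1],
    [[0,0,0.9],[0,0,0],-1],
    [[0,0,0.9],[0,0,0],-1],
    [[0,0,0.9],[0,0,0],-1],
    [[0,0,0.9],[0,0,0],-1],
    [[0,0,0.9],[0,0,0],-1],
    [[0,0,0.9],[0,0,0],-1],
    [[0,0,0.9],[0,0,0],-1],
    [[0,0,0],[0,0,0],-1]
  ]
}}

```text
time: 81.4
eef_pos: [0.6305, 0.089, 0.121]
eef_rot: [-3.072, -0.654, -0.004]
wrist_force: [-4.5, 0.4, 13.6]
gripper_width: 0.0223
grasp_force: 62.0
```

Run:
```python
from h import *
plan([]); s=arm.get_state(); print(inuv(s['eef_pos']),s['moment'].round(2),s['joint_positions'].round(2))
```

```text
t 81.4 P [0.6305 0.089  0.121 ] psi -66.0 tilt 0.16 w 0.0223 F [-4.5  0.4 13.6]
[0.0014 0.0779] [-0.    1.03 -0.04] [-0.68  0.41  0.63  1.64 -0.26  1.17 -1.14]
```

>>> {"fn": "carry_out", "kwargs": {
  "steps": [
    [[0,0,0.9],[0,0,0],-1],
    [[0,0,0.9],[0,0,0],-1],
    [[0,0,0.9],[0,0,0],-1],
    [[0,0,0.9],[0,0,0],-1],
    [[0,0,0.6],[0,0,0],-1],
    [[0,0,0],[0,0,0],-1],
    [[0,0,0],[0,0,0],-1],
    [[0,0,0],[0,0,0],-1],
    [[0,0,0],[0,0,0],-1],
    [[0,0,0],[0,0,0],-1]
  ]
}}

```text
time: 82.65
eef_pos: [0.6304, 0.0902, 0.1211]
eef_rot: [-3.121, 0.327, -0.003]
wrist_force: [-4.8, 2.0, 14.1]
gripper_width: 0.0226
grasp_force: 62.1
```

Run:
```python
from h import *
plan([]); s=arm.get_state(); print(inuv(s['eef_pos']),s['moment'].round(2),s['joint_positions'].round(2))
```

```text
t 82.65 P [0.6304 0.0902 0.1211] psi -102.0 tilt 0.23 w 0.0226 F [-4.8  2.  14.1]
[0.0012 0.0791] [ 0.42  1.2  -0.02] [-0.76  0.44  0.75  1.64 -0.32  1.18 -1.72]
```

>>> {"fn": "carry_out", "kwargs": {
  "steps": [
    [[0,0,0],[0,0,-0.08],-1],
    [[0,0,0],[0,0,-0.08],-1],
    [[0,0,0],[0,0,-0.06],-1],
    [[0,0,0],[0,0,0],-1],
    [[0,0,0],[0,0,0],-1],
    [[0,0,0],[0,0,0],-1],
    [[0,0,0],[0,0,0],-1],
    [[0,0,0],[0,0,0],-1],
    [[0,0,0],[0,0,0],-1],
    [[0,0,0],[0,0,0],-1]
  ]
}}

```text
time: 83.9
eef_pos: [0.6299, 0.09, 0.1246]
eef_rot: [-3.122, 0.327, -0.001]
wrist_force: [-2.1, 2.4, 7.8]
gripper_width: 0.0222
grasp_force: 61.0
```

>>> {"fn": "carry_out", "kwargs": {
  "steps": [
    [[0,0,0],[0,0,-0.06],-1],
    [[0,0,0],[0,0,-0.06],-1],
    [[0,0,0],[0,0,-0.06],-1],
    [[0,0,0],[0,0,0],-1],
    [[0,0,0],[0,0,0],-1],
    [[0,0,0],[0,0,0],-1],
    [[0,0,0],[0,0,0],-1],
    [[0,0,0],[0,0,0],-1],
    [[0,0,0],[0,0,0],-1],
    [[0,0,0],[0,0,0],-1]
  ]
}}

```text
time: 85.15
eef_pos: [0.6294, 0.0885, 0.1283]
eef_rot: [-3.124, 0.329, 0.0]
wrist_force: [0.0, -0.1, -2.9]
gripper_width: 0.0225
grasp_force: 59.7
```

>>> {"fn": "carry_out", "kwargs": {
  "steps": [
    [[0,0,0],[0,0,0.05],-1],
    [[0,0,0],[0,0,0],-0.2],
    [[0,0,0],[0,0,0],0.1],
    [[0,0,0],[0,0,0],0.1],
    [[0,0,0],[0,0,-0.5],0.1],
    [[0,0,0],[0,0,-1],0.1],
    [[0,0,0],[0,0,-1],0.1],
    [[0,0,0],[0,0,-1],0.1],
    [[0,0,0],[0,0,-0.5],0.1],
    [[0,0,0],[0,0,0],0.1]
  ]
}}

```text
time: 86.4
eef_pos: [0.6301, 0.0884, 0.2282]
eef_rot: [-3.123, 0.329, -0.003]
wrist_force: [0.1, 0.4, -0.5]
gripper_width: 0.0472
grasp_force: 0.0
```

```bash
cat >> h.py <<'E'
def tip(q,c3):
    """white tip of a fitted nozzle in the scene view near 3d point (its top): extent rows and columns"""
    x,y=px('scene',c3)[0].round().astype(int); h=cv2.cvtColor(q,cv2.COLOR_RGB2HSV); m=((h[...,1]<60)&(h[...,2]>130)).astype(np.uint8)[y-8:y+22,x-12:x+13]
    k,l,s,ce=cv2.connectedComponentsWithStats(m); return (x,y),[(s[i].tolist(),(ce[i]+[x-12,y-8]).round(1).tolist()) for i in range(1,k) if s[i,4]>5]
def bar(q,c3,hw=14):
    """dark bar silhouette width in the scene view"""
    x,y=px('scene',c3)[0].round().astype(int); h=cv2.cvtColor(q,cv2.COLOR_RGB2HSV)
    for r in range(y-12,y+16,3): print(r,''.join('#' if a<50 else ('o' if a>150 else '.') for a in h[r,x-hw:x+hw+1,2]))
E
python3 - <<'E'
from h import *
q,_=snap('scene','sc16'); print(tip(q,bay(1,.001,.178)))
bar(q,bay(1,.001,.135)); print(px('scene',[bay(1,.001,.1225),bay(1,.001,.1465)]))
plan([((.491,.2905,.19),None,.1,10)])
E
```

```text
((np.int64(368), np.int64(224)), [([8, 8, 8, 18, 84], [367.7, 234.6])])
230 ...............o.............
233 ..........#..ooooo..#........
236 ............oooooo..##.......
239 .........#.ooooooo..#........
242 .........###.....####........
245 .........############........
248 .....o..#############........
251 ........#############........
254 ........#############........
257 .............................
[[366.58090397 247.40244445]
 [367.10964185 237.37322411]]
t 86.45 P [0.6294 0.0885 0.227 ] psi -102.0 tilt 0.02 w 0.0471 F [ 0.1  0.4 -0.4]
10 x [[0.0,0.0,0.0],[-0.71,-0.68,0.15],0.1]
```

>>> {"fn": "carry_out", "kwargs": {
  "steps": [
    [[0,0,0],[-0.71,-0.68,0],0.1],
    [[0,0,0],[-0.71,-0.68,0.1],0.1],
    [[0,0,0],[-0.71,-0.68,0.15],0.1],
    [[0,0,0],[-0.71,-0.68,0.2],0.1],
    [[0,0,0],[-0.71,-0.68,0.2],0.1],
    [[0,0,0],[-0.71,-0.68,0.2],0.1],
    [[0,0,0],[-0.71,-0.68,0.2],0.1],
    [[0,0,0],[-0.71,-0.68,0.2],0.1],
    [[0,0,0],[-0.71,-0.68,0.2],0.1],
    [[0,0,0],[-0.71,-0.68,0.2],0.1]
  ]
}}

```text
time: 87.7
eef_pos: [0.49, 0.292, 0.1844]
eef_rot: [3.123, -0.328, -0.002]
wrist_force: [-0.1, -0.1, -0.2]
gripper_width: 0.0468
grasp_force: 0.0
```

>>> {"fn": "carry_out", "kwargs": {
  "steps": [
    [[0,0,-0.88],[0,0,0],0.1],
    [[0,0,-0.88],[0,0,0],0.1],
    [[0,0,-0.88],[0,0,0],0.1],
    [[0,0,-0.88],[0,0,0],0.1],
    [[0,0,0],[0,0,0],0.1],
    [[0,0,0],[0,0,0],0.1],
    [[0,0,0],[0,0,0],0.1],
    [[0,0,0],[0,0,0],0.1],
    [[0,0,0],[0,0,0],0.1],
    [[0,0,0],[0,0,0],0.1]
  ]
}}

```text
time: 88.95
eef_pos: [0.4913, 0.2917, 0.1859]
eef_rot: [-3.102, -0.498, -0.0]
wrist_force: [-0.1, 1.0, 0.2]
gripper_width: 0.0471
grasp_force: 0.0
```

Run:
```python
from h import *
plan([((.491,.2905,.0335),-71.7,.1,8)])
```

```text
t 88.95 P [0.4913 0.2917 0.1859] psi -71.8 tilt 0.01 w 0.0471 F [-0.1  1.   0.2]
8 x [[0.0,0.0,0.0],[0.0,0.01,0.76],0.1]
```

>>> {"fn": "carry_out", "kwargs": {
  "steps": [
    [[0,0,0],[0,0.01,0.76],0.1],
    [[0,0,0],[0,0.01,0.76],0.1],
    [[0,0,0],[0,0.01,0.76],0.1],
    [[0,0,0],[0,0.01,0.76],0.1],
    [[0,0,0],[0,0.01,0.76],0.1],
    [[0,0,0],[0,0,0.76],0.1],
    [[0,0,0],[0,0,0.76],0.1],
    [[0,0,0],[0,0,0.76],0.1],
    [[0,0,0],[0,0,0],0.1],
    [[0,0,0],[0,0,0],0.1]
  ]
}}

```text
time: 90.2
eef_pos: [0.4921, 0.2907, 0.0342]
eef_rot: [-3.102, -0.498, -0.001]
wrist_force: [0.3, 0.4, 0.5]
gripper_width: 0.0468
grasp_force: 0.0
```

>>> {"fn": "carry_out", "kwargs": {
  "steps": [
    [[0,0,0],[0,0,0],-1],
    [[0,0,0],[0,0,0],-1],
    [[0,0,0],[0,0,0],-1],
    [[0,0,0],[0,0,0],-1],
    [[0,0,0],[0,0,0],-1],
    [[0,0,0],[0,0,-0.4],-1],
    [[0,0,0],[0,0,-1],-1],
    [[0,0,0],[0,0,-1],-1],
    [[0,0,0],[0,0,-1],-1],
    [[0,0,0],[0,0,-1],-1]
  ]
}}

```text
time: 91.45
eef_pos: [0.4914, 0.2903, 0.1448]
eef_rot: [3.102, 0.498, -0.0]
wrist_force: [0.3, 0.3, -0.1]
gripper_width: 0.0226
grasp_force: 59.6
```

>>> {"fn": "carry_out", "kwargs": {
  "steps": [
    [[0,0,0],[0,0,-1],-1],
    [[0,0,0],[0,0,-1],-1],
    [[0,0,0],[0,0,-0.8],-1],
    [[0,0,0],[0,0,0],-1],
    [[0,0,0],[0,0,0],-1],
    [[0,0,0],[0,0,0],-1],
    [[0,0,0],[0,0,0],-1],
    [[0,0,0],[0,0,0],-1],
    [[0,0,0],[0,0,0],-1],
    [[0,0,0],[0,0,0],-1]
  ]
}}

```text
time: 92.7
eef_pos: [0.4917, 0.2905, 0.2138]
eef_rot: [-3.102, -0.498, -0.0]
wrist_force: [-0.4, 0.2, 0.4]
gripper_width: 0.0226
grasp_force: 59.6
```

Run:
```python
from h import *
q,_=snap('scene','sc17'); P=arm.get_state()['eef_pos']
print(px('scene',[*P]),px('scene',[P[0],P[1],P[2]-.02])); bar(q,[P[0],P[1],P[2]-.005],18)
plan([(bay(-1,.001,.215),None,-1,17),(bay(-1,.001,.215),YAW,-1,8)])
```

```text
[[459.46909327 160.48244172]] [[457.92473197 169.19054181]]
151 ........#######.....ooo..####....oooo
154 ........######..........#####...ooooo
157 #......#######....############.oooooo
160 ......##.####....##.##########.oooooo
163 .......###.......##.#########..oooooo
166 .........#########..#########.ooooooo
169 ..........############..........ooooo
172 ............##########..............o
175 .............#######.................
178 ...............####..................
t 92.75 P [0.4917 0.2905 0.2139] psi -71.8 tilt 0.01 w 0.0226 F [-1.  -0.3 -0.7]
17 x [[0.0,0.0,0.0],[0.0,0.88,0.0],-1]
8 x [[0.0,0.0,-0.94],[0.0,0.0,0.0],-1]
```

>>> {"fn": "carry_out", "kwargs": {
  "steps": [
    [[0,0,0],[0,0.88,0],-1],
    [[0,0,0],[0,0.88,0],-1],
    [[0,0,0],[0,0.88,0],-1],
    [[0,0,0],[0,0.88,0],-1],
    [[0,0,0],[0,0.88,0],-1],
    [[0,0,0],[0,0.88,0],-1],
    [[0,0,0],[0,0.88,0],-1],
    [[0,0,0],[0,0.88,0],-1],
    [[0,0,0],[0,0.88,0],-1],
    [[0,0,0],[0,0.88,0],-1]
  ]
}}

```text
time: 94.0
eef_pos: [0.5607, 0.0784, 0.214]
eef_rot: [3.102, 0.494, 0.0]
wrist_force: [-0.3, 0.1, -0.3]
gripper_width: 0.0226
grasp_force: 59.6
```

>>> {"fn": "carry_out", "kwargs": {
  "steps": [
    [[0,0,0],[0,0.88,0],-1],
    [[0,0,0],[0,0.88,0],-1],
    [[0,0,0],[0,0.88,0],-1],
    [[0,0,0],[0,0.88,0],-1],
    [[0,0,0],[0,0.88,0],-1],
    [[0,0,0],[0,0.88,0],-1],
    [[0,0,0],[0,0.88,0],-1],
    [[0,0,-0.9],[0,0,0],-1],
    [[0,0,-0.9],[0,0,0],-1],
    [[0,0,-0.9],[0,0,0],-1]
  ]
}}

```text
time: 95.25
eef_pos: [0.6081, -0.0674, 0.214]
eef_rot: [2.937, 1.114, -0.0]
wrist_force: [-0.2, 0.2, -1.0]
gripper_width: 0.0229
grasp_force: 59.7
```

>>> {"fn": "carry_out", "kwargs": {
  "steps": [
    [[0,0,-0.9],[0,0,0],-1],
    [[0,0,-0.9],[0,0,0],-1],
    [[0,0,-0.9],[0,0,0],-1],
    [[0,0,-0.9],[0,0,0],-1],
    [[0,0,-0.9],[0,0,0],-1],
    [[0,0,-0.28],[0,0,0],-1],
    [[0,0,0],[0,0,0],-1],
    [[0,0,0],[0,0,0],-1],
    [[0,0,0],[0,0,0],-1],
    [[0,0,0],[0,0,0],-1]
  ]
}}

```text
time: 96.5
eef_pos: [0.6087, -0.0647, 0.2138]
eef_rot: [2.362, 2.072, -0.0]
wrist_force: [1.0, 0.3, -0.2]
gripper_width: 0.0226
grasp_force: 59.7
```

Run:
```python
from h import *
q,_=snap('scene','sc18'); P=arm.get_state()['eef_pos']; print(inuv(P))
print(px('scene',[[P[0],P[1],P[2]-.005],[P[0],P[1],P[2]-.02]]),tip(q,bay(1,.001,.178))); bar(q,[P[0],P[1],P[2]-.005],18)
plan([(bay(-1,.001,.146,.0005),YAW,-1,4)])
```

```text
[-0.0004 -0.0773]
[[281.70300145 208.216147  ]
 [282.24077904 215.03645206]] ((np.int64(368), np.int64(224)), [([8, 8, 8, 17, 78], [368.0, 234.1])])
196 .....###############..########.......
199 ....####...########...########.......
202 ...#####...########...#########......
205 ...##..##...#######....###.####......
208 ....#..##...#######....###.###.......
211 ........#..............###..#........
214 ..........################...........
217 .............##########..............
220 ..............#..........oooooooooooo
223 ......ooooooooooooooooooooooooooooooo
t 96.55 P [ 0.6087 -0.0647  0.2138] psi -7.5 tilt 0.0 w 0.0227 F [-0.  -0.2 -0.6]
4 x [[0.0,0.0,0.0],[0.02,0.01,0.68],-1]
```

>>> {"fn": "carry_out", "kwargs": {
  "steps": [
    [[0,0,0],[0.02,0.01,0.68],-1],
    [[0,0,0],[0.02,0.01,0.68],-1],
    [[0,0,0],[0.02,0.01,0.68],-1],
    [[0,0,0],[0.02,0.01,0.68],-1],
    [[0,0,0],[0,0,0.1],-1],
    [[0,0,0],[0,0,0.1],-1],
    [[0,0,0],[0,0,0.1],-1],
    [[0,0,0],[0,0,0.1],-1],
    [[0,0,0],[0,0,0.1],-1],
    [[0,0,0],[0,0,0],-1]
  ]
}}

```text
time: 97.8
eef_pos: [0.6102, -0.0628, 0.1336]
eef_rot: [2.361, 2.072, 0.001]
wrist_force: [-1.1, 0.2, 1.8]
gripper_width: 0.0229
grasp_force: 60.0
```

>>> {"fn": "carry_out", "kwargs": {
  "steps": [
    [[0,0,0],[0,0,0.08],-1],
    [[0,0,0],[0,0,0.08],-1],
    [[0,0,0],[0,0,0.08],-1],
    [[0,0,0],[0,0,0.08],-1],
    [[0,0,0],[0,0,0],-1],
    [[0,0,0],[0,0,0],-1],
    [[0,0,0],[0,0,0],-1],
    [[0,0,0],[0,0,0],-1],
    [[0,0,0],[0,0,0],-1],
    [[0,0,0],[0,0,0],-1]
  ]
}}

```text
time: 99.05
eef_pos: [0.6102, -0.0628, 0.1261]
eef_rot: [2.361, 2.072, 0.001]
wrist_force: [-2.4, 1.2, 6.7]
gripper_width: 0.0227
grasp_force: 60.7
```

>>> {"fn": "carry_out", "kwargs": {
  "steps": [
    [[0,0,0],[0,0,0.1],-1],
    [[0,0,0],[0,0,0.1],-1],
    [[0,0,0],[0,0,0.08],-1],
    [[0,0,0],[0,0,0],-1],
    [[0,0,0],[0,0,0],-1],
    [[0,0,0],[0,0,0],-1],
    [[0,0,0],[0,0,0],-1],
    [[0,0,0],[0,0,0],-1],
    [[0,0,0],[0,0,0],-1],
    [[0,0,0],[0,0,0],-1]
  ]
}}

```text
time: 100.3
eef_pos: [0.6106, -0.0629, 0.121]
eef_rot: [2.361, 2.072, 0.003]
wrist_force: [-5.9, 1.0, 15.2]
gripper_width: 0.0229
grasp_force: 61.9
```

>>> {"fn": "carry_out", "kwargs": {
  "steps": [
    [[0,0,0],[0,0,-0.05],-1],
    [[0,0,0.5],[0,0,0],-1],
    [[0,0,0.9],[0,0,0],-1],
    [[0,0,0.9],[0,0,0],-1],
    [[0,0,0.9],[0,0,0],-1],
    [[0,0,0.9],[0,0,0],-1],
    [[0,0,0.9],[0,0,0],-1],
    [[0,0,0.9],[0,0,0],-1],
    [[0,0,0.9],[0,0,0],-1],
    [[0,0,0.4],[0,0,0],-1]
  ]
}}

```text
time: 101.55
eef_pos: [0.6112, -0.0622, 0.1214]
eef_rot: [-3.09, -0.56, -0.004]
wrist_force: [-2.3, 2.0, 11.7]
gripper_width: 0.0228
grasp_force: 61.3
```

Run:
```python
from h import *
plan([]); s=arm.get_state(); print(inuv(s['eef_pos']),s['moment'].round(2),s['joint_positions'].round(2))
```

```text
t 101.55 P [ 0.6112 -0.0622  0.1214] psi -69.5 tilt 0.17 w 0.0228 F [-2.3  2.  11.7]
[ 0.0018 -0.0745] [0.48 0.5  0.01] [-0.61  0.41  0.84  1.71 -0.33  1.17 -0.89]
```

Turn the rest (about 33° more), then ease up.

>>> {"fn": "carry_out", "kwargs": {
  "steps": [
    [[0,0,0.9],[0,0,0],-1],
    [[0,0,0.9],[0,0,0],-1],
    [[0,0,0.9],[0,0,0],-1],
    [[0,0,0.9],[0,0,0],-1],
    [[0,0,0.1],[0,0,0],-1],
    [[0,0,0],[0,0,0],-1],
    [[0,0,0],[0,0,0],-1],
    [[0,0,0],[0,0,0],-1],
    [[0,0,0],[0,0,0],-1],
    [[0,0,0],[0,0,0],-1]
  ]
}}

```text
time: 102.8
eef_pos: [0.6111, -0.0622, 0.1214]
eef_rot: [-3.125, 0.304, -0.004]
wrist_force: [-2.1, 2.6, 11.7]
gripper_width: 0.0224
grasp_force: 61.4
```

Run:
```python
from h import *
plan([]); s=arm.get_state(); print(inuv(s['eef_pos']),s['moment'].round(2),s['joint_positions'].round(2))
```

```text
t 102.8 P [ 0.6111 -0.0622  0.1214] psi -101.1 tilt 0.17 w 0.0224 F [-2.1  2.6 11.7]
[ 0.0018 -0.0745] [0.6  0.52 0.03] [-0.69  0.45  0.95  1.71 -0.4   1.18 -1.4 ]
```

>>> {"fn": "carry_out", "kwargs": {
  "steps": [
    [[0,0,0.1],[0,0,0],-1],
    [[0,0,0],[0,0,-0.08],-1],
    [[0,0,0],[0,0,-0.08],-1],
    [[0,0,0],[0,0,-0.08],-1],
    [[0,0,0],[0,0,-0.08],-1],
    [[0,0,0],[0,0,0],-1],
    [[0,0,0],[0,0,0],-1],
    [[0,0,0],[0,0,0],-1],
    [[0,0,0],[0,0,0],-1],
    [[0,0,0],[0,0,0],-1]
  ]
}}

```text
time: 104.05
eef_pos: [0.6101, -0.0629, 0.1276]
eef_rot: [3.124, -0.329, 0.001]
wrist_force: [1.1, 0.9, 1.9]
gripper_width: 0.023
grasp_force: 60.0
```

>>> {"fn": "carry_out", "kwargs": {
  "steps": [
    [[0,0,0],[0,0,0],-0.2],
    [[0,0,0],[0,0,0],0.1],
    [[0,0,0],[0,0,0],0.1],
    [[0,0,0],[0,0,-0.5],0.1],
    [[0,0,0],[0,0,-1],0.1],
    [[0,0,0],[0,0,-1],0.1],
    [[0,0,0],[0,0,-1],0.1],
    [[0,0,0],[0,0,-0.5],0.1],
    [[0,0,0],[0,0,0],0.1],
    [[0,0,0],[0,0,0],0.1]
  ]
}}

```text
time: 105.3
eef_pos: [0.6094, -0.0626, 0.2267]
eef_rot: [-3.124, 0.329, 0.002]
wrist_force: [-1.1, 1.7, 0.4]
gripper_width: 0.0472
grasp_force: 0.0
```

Run:
```python
from h import *
q,_=snap('scene','sc19')
for k in(1,-1): print(tip(q,bay(k,.001,.178)))
bar(q,bay(-1,.001,.135))
plan([((.397,.338,.19),None,.1,19),((.397,.338,.19),22.2,.1,15)])
```

```text
((np.int64(368), np.int64(224)), [([8, 8, 8, 17, 78], [368.0, 234.1])])
((np.int64(283), np.int64(223)), [([10, 8, 7, 17, 71], [283.7, 233.1])])
229 ooooooooooooooo..............
232 ..........ooooo...####.......
235 .......#..oooooo..###........
238 ........#.ooooo...###........
241 .......############..........
244 ......############...........
247 ......#############..........
250 ......##############.........
253 .......############..........
256 .............................
t 105.35 P [ 0.6094 -0.0626  0.2265] psi -102.0 tilt 0.1 w 0.047 F [-0.   0.3  0.1]
19 x [[0.0,0.0,0.0],[-0.61,-0.73,0.08],0.1]
15 x [[0.0,0.0,-0.96],[0.0,0.0,0.0],0.1]
```

>>> {"fn": "carry_out", "kwargs": {
  "steps": [
    [[0,0,0],[-0.72,-0.87,0.09],0.1],
    [[0,0,0],[-0.72,-0.87,0.09],0.1],
    [[0,0,0],[-0.72,-0.87,0.09],0.1],
    [[0,0,0],[-0.72,-0.87,0.09],0.1],
    [[0,0,0],[-0.72,-0.87,0.09],0.1],
    [[0,0,0],[-0.72,-0.87,0.09],0.1],
    [[0,0,0],[-0.72,-0.87,0.09],0.1],
    [[0,0,0],[-0.72,-0.87,0.09],0.1],
    [[0,0,0],[-0.72,-0.87,0.09],0.1],
    [[0,0,0],[-0.72,-0.87,0.09],0.1]
  ]
}}

```text
time: 106.6
eef_pos: [0.4781, 0.188, 0.2042]
eef_rot: [3.124, -0.328, -0.002]
wrist_force: [0.4, 0.6, -1.0]
gripper_width: 0.0469
grasp_force: 0.0
```

>>> {"fn": "carry_out", "kwargs": {
  "steps": [
    [[0,0,0],[-0.72,-0.87,0.09],0.1],
    [[0,0,0],[-0.72,-0.87,0.09],0.1],
    [[0,0,0],[-0.72,-0.87,0.09],0.1],
    [[0,0,0],[-0.72,-0.87,0.09],0.1],
    [[0,0,0],[-0.72,-0.87,0.09],0.1],
    [[0,0,0],[-0.72,-0.87,0.09],0.1],
    [[0,0,-0.96],[0,0,0],0.1],
    [[0,0,-0.96],[0,0,0],0.1],
    [[0,0,-0.96],[0,0,0],0.1],
    [[0,0,-0.96],[0,0,0],0.1]
  ]
}}

```text
time: 107.85
eef_pos: [0.4002, 0.337, 0.1906]
eef_rot: [3.086, 0.579, -0.002]
wrist_force: [0.2, 0.1, 0.9]
gripper_width: 0.0468
grasp_force: 0.0
```

>>> {"fn": "carry_out", "kwargs": {
  "steps": [
    [[0,0,-0.96],[0,0,0],0.1],
    [[0,0,-0.96],[0,0,0],0.1],
    [[0,0,-0.96],[0,0,0],0.1],
    [[0,0,-0.96],[0,0,0],0.1],
    [[0,0,-0.96],[0,0,0],0.1],
    [[0,0,-0.96],[0,0,0],0.1],
    [[0,0,-0.96],[0,0,0],0.1],
    [[0,0,-0.96],[0,0,0],0.1],
    [[0,0,-0.96],[0,0,0],0.1],
    [[0,0,-0.96],[0,0,0],0.1]
  ]
}}

```text
time: 109.1
eef_pos: [0.4002, 0.337, 0.1906]
eef_rot: [1.939, 2.472, -0.003]
wrist_force: [0.7, -0.1, -0.0]
gripper_width: 0.0467
grasp_force: 0.0
```

Run:
```python
from h import *
plan([((.397,.338,.15),22.2,.1,4),((.397,.338,.0335),22.2,.1,6)])
```

```text
t 109.1 P [0.4002 0.337  0.1906] psi 13.8 tilt 0.1 w 0.0467 F [ 0.7 -0.1 -0. ]
4 x [[0.0,0.0,-0.25],[0.02,-0.03,0.41],0.1]
6 x [[0.0,0.0,0.0],[0.0,0.0,0.78],0.1]
```

>>> {"fn": "carry_out", "kwargs": {
  "steps": [
    [[0,0,-0.25],[0.02,-0.03,0.41],0.1],
    [[0,0,-0.25],[0.02,-0.03,0.41],0.1],
    [[0,0,-0.25],[0.02,-0.03,0.41],0.1],
    [[0,0,-0.25],[0.02,-0.03,0.41],0.1],
    [[0,0,0],[0,0,0.78],0.1],
    [[0,0,0],[0,0,0.78],0.1],
    [[0,0,0],[0,0,0.78],0.1],
    [[0,0,0],[0,0,0.4],0.1],
    [[0,0,0],[0,0,0],0.1],
    [[0,0,0],[0,0,0],0.1]
  ]
}}

```text
time: 110.35
eef_pos: [0.3976, 0.3388, 0.0826]
eef_rot: [1.755, 2.606, 0.001]
wrist_force: [0.0, -0.3, -0.1]
gripper_width: 0.0471
grasp_force: 0.0
```

Run:
```python
from h import *
plan([((.397,.338,.0335),22.2,.1,3)])
```

```text
t 110.35 P [0.3976 0.3388 0.0826] psi 22.1 tilt 0.05 w 0.0471 F [ 0.  -0.3 -0.1]
3 x [[0.0,0.0,0.0],[-0.01,-0.01,0.65],0.1]
```

>>> {"fn": "carry_out", "kwargs": {
  "steps": [
    [[0,0,0],[-0.01,-0.01,0.65],0.1],
    [[0,0,0],[-0.01,-0.01,0.65],0.1],
    [[0,0,0],[-0.01,-0.01,0.65],0.1],
    [[0,0,0],[0,0,0],0.1],
    [[0,0,0],[0,0,0],-1],
    [[0,0,0],[0,0,0],-1],
    [[0,0,0],[0,0,0],-1],
    [[0,0,0],[0,0,0],-1],
    [[0,0,0],[0,0,-0.4],-1],
    [[0,0,0],[0,0,-1],-1]
  ]
}}

```text
time: 111.6
eef_pos: [0.396, 0.3368, 0.0681]
eef_rot: [-1.755, -2.606, 0.004]
wrist_force: [0.1, 0.6, 0.1]
gripper_width: 0.0226
grasp_force: 59.6
```

>>> {"fn": "carry_out", "kwargs": {
  "steps": [
    [[0,0,0],[0,0,-1],-1],
    [[0,0,0],[0,0,-1],-1],
    [[0,0,0],[0,0,-1],-1],
    [[0,0,0],[0,0,-1],-1],
    [[0,0,0],[0,0,-1],-1],
    [[0,0,0],[0,0,-1],-1],
    [[0,0,0],[0,0,-0.2],-1],
    [[0,0,0],[0,0,0],-1],
    [[0,0,0],[0,0,0],-1],
    [[0,0,0],[0,0,0],-1]
  ]
}}

```text
time: 112.85
eef_pos: [0.3965, 0.3372, 0.2224]
eef_rot: [1.755, 2.606, -0.003]
wrist_force: [-0.2, 0.0, -1.4]
gripper_width: 0.0227
grasp_force: 59.6
```

Run:
```python
from h import *
q,_=snap('scene','sc20'); P=arm.get_state()['eef_pos']
print(px('scene',[*P]),px('scene',[P[0],P[1],P[2]-.02])); bar(q,[P[0],P[1],P[2]-.005],18)
plan([(bay(0,.001,.225),None,-1,18),(bay(0,.001,.225),82.57,-1,8)])
```

```text
[[468.49741579 132.77123821]] [[466.948863   141.23627924]]
123 .............####.oo.....######......
126 ..........#######.......########.....
129 .........##########....########......
132 ........#########......#######.......
135 .........#########.....##............
138 .............##########..............
141 .............##########..............
144 ................####.................
147 ..........................ooooooooooo
150 .............oooooooooooooooooooooooo
t 112.9 P [0.3965 0.3372 0.2226] psi 22.1 tilt 0.08 w 0.0227 F [-0.7 -0.7 -1.3]
3 x [[0.0,0.0,0.0],[-0.86,0.19,0.0],-1]
15 x [[0.0,0.0,0.0],[-0.86,0.19,-0.01],-1]
8 x [[0.0,0.0,-0.88],[0.0,0.0,0.0],-1]
```

>>> {"fn": "carry_out", "kwargs": {
  "steps": [
    [[0,0,0],[-0.86,0.19,0],-1],
    [[0,0,0],[-0.86,0.19,0],-1],
    [[0,0,0],[-0.86,0.19,0],-1],
    [[0,0,0],[-0.86,0.19,0],-1],
    [[0,0,0],[-0.86,0.19,0],-1],
    [[0,0,0],[-0.86,0.19,0],-1],
    [[0,0,0],[-0.86,0.19,-0.01],-1],
    [[0,0,0],[-0.86,0.19,-0.01],-1],
    [[0,0,0],[-0.86,0.19,-0.01],-1],
    [[0,0,0],[-0.86,0.19,-0.01],-1]
  ]
}}

```text
time: 114.15
eef_pos: [0.5219, 0.1555, 0.224]
eef_rot: [-1.755, -2.606, 0.001]
wrist_force: [-0.9, -0.2, 0.1]
gripper_width: 0.0229
grasp_force: 59.6
```

>>> {"fn": "carry_out", "kwargs": {
  "steps": [
    [[0,0,0],[-0.86,0.19,-0.01],-1],
    [[0,0,0],[-0.86,0.19,-0.01],-1],
    [[0,0,0],[-0.86,0.19,-0.01],-1],
    [[0,0,0],[-0.86,0.19,-0.01],-1],
    [[0,0,0],[-0.86,0.19,-0.01],-1],
    [[0,0,0],[-0.86,0.19,-0.01],-1],
    [[0,0,0],[-0.86,0.19,-0.01],-1],
    [[0,0,0],[-0.86,0.19,-0.01],-1],
    [[0,0,-0.88],[0,0,0],-1],
    [[0,0,-0.88],[0,0,0],-1]
  ]
}}

```text
time: 115.4
eef_pos: [0.6215, 0.0107, 0.2256]
eef_rot: [-1.391, -2.816, 0.002]
wrist_force: [0.1, -0.4, -0.7]
gripper_width: 0.0228
grasp_force: 59.7
```

>>> {"fn": "carry_out", "kwargs": {
  "steps": [
    [[0,0,-0.88],[0,0,0],-1],
    [[0,0,-0.88],[0,0,0],-1],
    [[0,0,-0.88],[0,0,0],-1],
    [[0,0,-0.88],[0,0,0],-1],
    [[0,0,-0.88],[0,0,0],-1],
    [[0,0,-0.88],[0,0,0],-1],
    [[0,0,0],[0,0,0],-1],
    [[0,0,0],[0,0,0],-1],
    [[0,0,0],[0,0,0],-1],
    [[0,0,0],[0,0,0],-1]
  ]
}}

```text
time: 116.65
eef_pos: [0.6216, 0.0111, 0.2263]
eef_rot: [0.204, 3.135, -0.0]
wrist_force: [-0.0, -0.5, -1.4]
gripper_width: 0.0228
grasp_force: 59.7
```

Run:
```python
from h import *
s=arm.get_state();print(inuv(s['eef_pos']),s['joint_positions'].round(2))
q,_=snap('scene','sc21'); P=s['eef_pos']; print(px('scene',[[P[0],P[1],P[2]-.005]])); bar(q,[P[0],P[1],P[2]-.005],18); print(rimpx(q,'scene',bay(0,.001,.116)))
plan([(bay(0,.001,.146,.001),82.57,-1,4)])
```

```text
[ 0.0026 -0.0004] [-0.65  0.31  0.74  1.56 -0.21  1.35  1.55]
[[324.93472615 203.94416988]]
192 ...###....###..ooooo...##...#####....
195 ...###....###############...#####....
198 ....##.....#############....###......
201 ..........##############.............
204 ...........#############.............
207 ...........#############.............
210 ............###########..............
213 ..............#######........oooooooo
216 ........ooooooooooooooooooooooooooooo
219 ooooooooooooooooooooooooooooooooooooo
[([325.9, 252.6], 42, [0.6187, 0.012]), ([319.5, 265.6], 24, [0.654, -0.0032])]
t 116.7 P [0.6216 0.0112 0.2263] psi 82.6 tilt 0.0 w 0.023 F [0.5 0.1 0.4]
4 x [[0.0,0.0,0.0],[0.02,0.01,0.8],-1]
```

>>> {"fn": "carry_out", "kwargs": {
  "steps": [
    [[0,0,0],[0.02,0.01,0.8],-1],
    [[0,0,0],[0.02,0.01,0.8],-1],
    [[0,0,0],[0.02,0.01,0.8],-1],
    [[0,0,0],[0,0,0.8],-1],
    [[0,0,0],[0,0,0.1],-1],
    [[0,0,0],[0,0,0.1],-1],
    [[0,0,0],[0,0,0.1],-1],
    [[0,0,0],[0,0,0.1],-1],
    [[0,0,0],[0,0,0.1],-1],
    [[0,0,0],[0,0,0],-1]
  ]
}}

```text
time: 117.95
eef_pos: [0.6203, 0.0123, 0.1338]
eef_rot: [0.203, 3.135, 0.0]
wrist_force: [0.8, 1.2, -0.7]
gripper_width: 0.0225
grasp_force: 59.7
```

>>> {"fn": "carry_out", "kwargs": {
  "steps": [
    [[0,0,0],[0,0,0.08],-1],
    [[0,0,0],[0,0,0.08],-1],
    [[0,0,0],[0,0,0.08],-1],
    [[0,0,0],[0,0,0.08],-1],
    [[0,0,0],[0,0,0],-1],
    [[0,0,0],[0,0,0],-1],
    [[0,0,0],[0,0,0],-1],
    [[0,0,0],[0,0,0],-1],
    [[0,0,0],[0,0,0],-1],
    [[0,0,0],[0,0,0],-1]
  ]
}}

```text
time: 119.2
eef_pos: [0.6208, 0.0124, 0.1266]
eef_rot: [0.202, 3.134, 0.001]
wrist_force: [-0.3, 0.7, 6.6]
gripper_width: 0.0227
grasp_force: 60.4
```

Same as the first two: seated in the slots. Push on.

>>> {"fn": "carry_out", "kwargs": {
  "steps": [
    [[0,0,0],[0,0,0.1],-1],
    [[0,0,0],[0,0,0.1],-1],
    [[0,0,0],[0,0,0.08],-1],
    [[0,0,0],[0,0,0],-1],
    [[0,0,0],[0,0,0],-1],
    [[0,0,0],[0,0,0],-1],
    [[0,0,0],[0,0,0],-1],
    [[0,0,0],[0,0,0],-1],
    [[0,0,0],[0,0,0],-1],
    [[0,0,0],[0,0,0],-1]
  ]
}}

```text
time: 120.45
eef_pos: [0.6209, 0.0124, 0.1206]
eef_rot: [0.202, 3.133, 0.002]
wrist_force: [-1.1, 2.2, 11.1]
gripper_width: 0.0226
grasp_force: 61.1
```

>>> {"fn": "carry_out", "kwargs": {
  "steps": [
    [[0,0,0],[0,0,0.01],-1],
    [[0,0,0.5],[0,0,0],-1],
    [[0,0,0.9],[0,0,0],-1],
    [[0,0,0.9],[0,0,0],-1],
    [[0,0,0.9],[0,0,0],-1],
    [[0,0,0.9],[0,0,0],-1],
    [[0,0,0.9],[0,0,0],-1],
    [[0,0,0.9],[0,0,0],-1],
    [[0,0,0.9],[0,0,0],-1],
    [[0,0,0.4],[0,0,0],-1]
  ]
}}

```text
time: 121.7
eef_pos: [0.621, 0.0107, 0.1204]
eef_rot: [1.789, 2.58, 0.0]
wrist_force: [-1.9, -1.2, 11.4]
gripper_width: 0.0229
grasp_force: 61.2
```

Run:
```python
from h import *
plan([]); s=arm.get_state(); print(inuv(s['eef_pos']),s['moment'].round(2),s['joint_positions'].round(2))
```

```text
t 121.7 P [0.621  0.0107 0.1204] psi 20.5 tilt 0.12 w 0.0229 F [-1.9 -1.2 11.4]
[ 0.0021 -0.001 ] [-0.21  0.57  0.  ] [-0.78  0.46  0.92  1.69 -0.39  1.19  0.6 ]
```

>>> {"fn": "carry_out", "kwargs": {
  "steps": [
    [[0,0,0.9],[0,0,0],-1],
    [[0,0,0.9],[0,0,0],-1],
    [[0,0,0.9],[0,0,0],-1],
    [[0,0,0.9],[0,0,0],-1],
    [[0,0,0.2],[0,0,0],-1],
    [[0,0,0],[0,0,0],-1],
    [[0,0,0],[0,0,0],-1],
    [[0,0,0],[0,0,0],-1],
    [[0,0,0],[0,0,0],-1],
    [[0,0,0],[0,0,0],-1]
  ]
}}

```text
time: 122.95
eef_pos: [0.6201, 0.0108, 0.1202]
eef_rot: [2.441, 1.977, -0.001]
wrist_force: [-2.4, -1.9, 11.6]
gripper_width: 0.0226
grasp_force: 61.3
```

>>> {"fn": "carry_out", "kwargs": {
  "steps": [
    [[0,0,0],[0,0,-0.08],-1],
    [[0,0,0],[0,0,-0.08],-1],
    [[0,0,0],[0,0,-0.08],-1],
    [[0,0,0],[0,0,-0.08],-1],
    [[0,0,0],[0,0,0],-1],
    [[0,0,0],[0,0,0],-1],
    [[0,0,0],[0,0,0],-1],
    [[0,0,0],[0,0,0],-1],
    [[0,0,0],[0,0,0],-1],
    [[0,0,0],[0,0,0],-1]
  ]
}}

```text
time: 124.2
eef_pos: [0.6202, 0.0118, 0.1266]
eef_rot: [2.441, 1.978, -0.0]
wrist_force: [-1.7, -0.6, 4.1]
gripper_width: 0.0228
grasp_force: 60.3
```

Run:
```python
from h import *
plan([])
```

```text
t 124.2 P [0.6202 0.0118 0.1266] psi -12.0 tilt 0.01 w 0.0228 F [-1.7 -0.6  4.1]
```

>>> {"fn": "carry_out", "kwargs": {
  "steps": [
    [[0,0,0],[0,0,-0.08],-1],
    [[0,0,0],[0,0,0],-1],
    [[0,0,0],[0,0,0],-1],
    [[0,0,0],[0,0,0],-1],
    [[0,0,0],[0,0,0],-1],
    [[0,0,0],[0,0,0],-1],
    [[0,0,0],[0,0,0],-1],
    [[0,0,0],[0,0,0],-1],
    [[0,0,0],[0,0,0],-1],
    [[0,0,0],[0,0,0],-1]
  ]
}}

```text
time: 125.45
eef_pos: [0.6202, 0.0121, 0.1286]
eef_rot: [-2.44, -1.978, -0.0]
wrist_force: [-0.1, -0.9, -2.5]
gripper_width: 0.0229
grasp_force: 59.4
```

>>> {"fn": "carry_out", "kwargs": {
  "steps": [
    [[0,0,0],[0,0,0.05],-1],
    [[0,0,0],[0,0,0],-0.2],
    [[0,0,0],[0,0,0],0.1],
    [[0,0,0],[0,0,0],0.1],
    [[0,0,0],[0,0,-0.5],0.1],
    [[0,0,0],[0,0,-1],0.1],
    [[0,0,0],[0,0,-1],0.1],
    [[0,0,0],[0,0,-1],0.1],
    [[0,0,0],[0,0,-1],0.1],
    [[0,0,0],[0,0,-0.5],0.1]
  ]
}}

```text
time: 126.7
eef_pos: [0.6209, 0.0117, 0.2546]
eef_rot: [2.44, 1.977, 0.004]
wrist_force: [0.1, 0.5, -0.7]
gripper_width: 0.0469
grasp_force: 0.0
```

>>> {"fn": "carry_out", "kwargs": {
  "steps": [
    [[0,0,0],[-0.8,-0.6,0],0.1],
    [[0,0,0],[-0.8,-0.6,0],0.1],
    [[0,0,0],[-0.8,-0.6,0],0.1],
    [[0,0,0],[-0.8,-0.6,0],0.1],
    [[0,0,0],[-0.8,-0.6,0],0.1],
    [[0,0,0],[-0.8,-0.6,0],0.1],
    [[0,0,0],[-0.8,-0.6,0],0.1],
    [[0,0,0],[-0.8,-0.6,0],0.1],
    [[0,0,0],[0,0,0],0.1],
    [[0,0,0],[0,0,0],0.1]
  ]
}}

```text
time: 127.95
eef_pos: [0.4701, -0.1191, 0.2524]
eef_rot: [-2.44, -1.978, -0.002]
wrist_force: [-0.1, -0.5, 0.2]
gripper_width: 0.047
grasp_force: 0.0
```

Run:
```python
from h import *
q,_=snap('scene','sc22'); p,_=snap('top','top9')
for k in(1,0,-1): print(k,tip(q,bay(k,.001,.178)))
a=cv2.resize(q[210:300,250:430],(640,320),interpolation=cv2.INTER_CUBIC); b=cv2.resize(p[180:255,235:385],(640,280),interpolation=cv2.INTER_CUBIC)[:270]
cv2.imwrite('pics/c11.png',np.vstack([a,b])[:,:,::-1])
s=arm.get_state(); print(s['time'],s['wrist_force'])
```

```text
1 ((np.int64(368), np.int64(224)), [([8, 7, 8, 19, 101], [367.6, 233.4])])
0 ((np.int64(325), np.int64(223)), [([10, 8, 8, 17, 86], [326.3, 232.8])])
-1 ((np.int64(283), np.int64(223)), [([9, 7, 8, 18, 89], [283.3, 232.1])])
128.05 [ 0.69582802  0.52165549 -0.5002089 ]
```

View pics/c11.png

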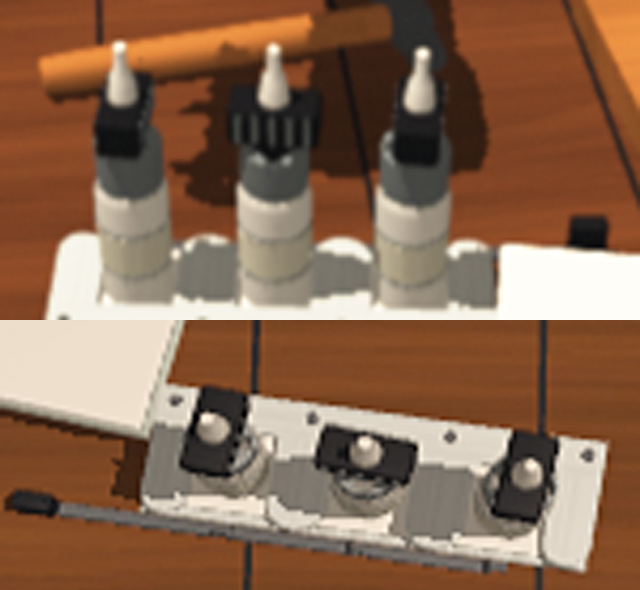

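The final view shows all three nozzles upright at equal heights with their bars turned (scene tips at rows 223–225). The keeper tab is fully out, with a tooth in front of each bay.

```bash
python3 -c "
from station import arm
print(arm.hand_in())"
```

```text
the job is handed in; nothing more can be done
None
```

I handed the job in at about 128 s with all three cartridges home in their bays, the keeper bar shut, and a nozzle locked in each collar. The hand-in returned no verdict, so this rests on the last camera views and the force readings.

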